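# Sort the netsuke carver's bench

## Robot

A 6-joint arm with a two-finger parallel gripper is mounted at the origin on the work surface. World frame = base frame: x ahead of the robot, y to its left, z up, the work surface at z = 0. Lengths are in m, angles in degrees, forces in N, time in s.
With the tool pointing down it reaches from about 0.325 to 0.775 m from the base axis. Payload 5.5 kg.
Tool frame: the origin (TCP) lies midway between the tips of the shut fingers; the grasp point (between the pads) lies 19 mm behind it; x points along the fingers, y is the direction in which the jaws open and shut, and the axes are right-handed (so a half turn about x gives the same grasp; the last joint's range is limited). The gripper opens to 88 mm and grips with 3 to 60 N. Pads are 20 mm wide; open, the fingers measure 115 mm over their backs; the gripper's body (75 mm by 178 mm) begins 61 mm behind the grasp point.
Start: joints at [66.939, 5.22, 70.514, -0, 104.267, -3.249], TCP at [0.203, 0.564, 0.223] pointing down, gripper open.
Joint ranges: [-164.24, 164.24], [-49.07, 125.15], [9.68, 141.18], [-86.29, 266.29], [3.28, 154.24], [-151.56, 151.56]. Speed limits (degrees/s): [147.25, 147.25, 172.46, 180, 180, 180].

## Interface

Orientations are given as [roll, pitch, yaw] about the fixed x, y, z axes, in that order (R = Rz(yaw) Ry(pitch) Rx(roll)).
In Python, from rig import arm gives the robot as it stands.
- The arm moves only by the tool send_rows, never from a script. Its argument "rows" is a list of rows, each a list of 3 entries, a list of its own where there are three numbers: the opening, from 0 (shut) to 1 (fully open), then the shift along the world's x, y, z in cm, then the turn about the world's z in rad. A call has 1 to 5 rows; each row shifts and turns the commanded pose from where the row before left it; what a row does not reach is not made up. A row lasts 1/12 s, in which the tool goes at most 41.7 mm and 7.16 degrees, less where a joint would pass 70% of its speed; a pose out of reach is approached as far as the arm can. A call with a gripper value outside its range is refused whole. The fingers move at their own pace and stop on an object; "force" is the grip in N (left out, the last holds). Time passes only in rows, so rows that do not move let the fingers close. It gives the time, the measured TCP pose, the force and the opening at its end, in the units of the state.
- arm.get_obs(): the state, without advancing time (a new reading comes with each control period).
- arm.grab_frame(name): name is "scene" or "side" or "wrist"; returns a dict with "frame" (384x512x3 uint8, red, green, blue), "depth" (384x512 float32, m along the optical axis (not along the pixel's ray), 0 where there is no reading), "K" (3x3 intrinsics, pixels), "R" (3x3) and "t" (3): a world point X has camera coordinates R X + t; the wrist camera has in their place "hand_eye" (4x4, takes a point from camera to tool coordinates, whose origin is the TCP and whose axes are the tool frame's). Camera axes: x right, y down, z forward; pixel columns grow to the right and rows downward; lengths in m; the calibration is good to about 2 mm. The wrist camera is an equidistant fisheye: a pixel r from the principal point sees the ray r / f radians off the axis. A picture is of the moment at which its call begins: read the wrist's pose just before it.
- arm.hand_in(): hands the job in, once; it reports no verdict.
The state is a dict: "time_s": time; "joint_positions": joint angles; "joint_vel": joint speeds; "joint_torque": joint torques, N m; "tool_pos": TCP position; "ee_rot": TCP orientation; "force": force on the tool from outside, world axes, zero at the start; "ft_torque": the same for the moment, N m; "width": finger opening in m.
Only numpy, scipy, OpenCV 4.12 (cv2) and the standard library are available. Lean on these libraries where they do the work, as an engineer would, in place of code of your own. Each camera call takes 0.05 s, during which the arm holds its last target.

## Task

Sort the five loose pieces on the bench: stand the two finished carvings (snail and rabbit) upright in the blue-lined tray, one to a compartment; lay both wood offcuts (maple and ebony) on the bottom of the cedar box, neither standing on end nor resting on the other; and put the green stone on the bottom of the white dish without shifting the grey pebble already there. Set each piece down gently, never dropping it.

Things in the scene. Friction and masses are not known exactly. Their poses are not given: they have to be found in the camera images.
- snail_mid (a point): Finished netsuke carving: a snail in red-brown camellia wood, standing on its foot, 45 mm long (x), 36 mm high. Position given at its centre, half-way up; z axis up. x runs from head (-x) to tail (+x); the shell, centred on this point, has flat sides 26 mm apart across y and spans x -16 to 16 mm; the foot is 22 mm wide.
- rabbit_mid (a point): Finished netsuke carving: a crouching rabbit in yellow boxwood, ears laid back, 48 mm long (x), 30 mm wide (y), 36 mm high. Position given at its centre, half-way up; z axis up. The head is at -x; the sides to take hold of are 30 mm apart across y.
- maple_mid (a point): Rough offcut of pale maple with a strip of dark bark along one edge: block 56 mm long (x), 32 mm wide (y), 28 mm high. Position given at its centre, half-way up; z axis up. 
- ebony_mid (a point): Offcut of black ebony with a thin brown streak on top: block 50 mm long (x), 30 mm wide (y), 26 mm high. Position given at its centre, half-way up; z axis up. 
- stone_mid (a point): Mottled green beach stone, round from above: 42 mm across, 26 mm high, flat underneath. Position given at its centre, half-way up; z axis up. 
- carving_tray: Shallow tray of pale paulownia wood lined with dark blue cloth, for finished carvings: outside 116 mm (x) by 170 mm (y), 24 mm high, walls 6 mm. A 6 mm divider along its x axis at y = 0, 22 mm high, makes two compartments, each 104 mm (x) by 76 mm (y), centred at y = +41 and y = -41 mm. Fixed to the bench. Origin at the centre of its underside; the floor inside is 7 mm above it. Empty at the start.
- offcut_box: Open box of dark red-brown cedar with black iron corners, for wood offcuts: outside 120 mm (x) by 174 mm (y), 34 mm high, walls 8 mm, inside 104 by 158 mm, undivided. Fixed to the bench. Origin at the centre of its underside; the floor inside is 6 mm above it. Empty at the start.
- stone_dish: Rectangular white glazed ceramic dish, for stones: outside 116 mm (x) by 170 mm (y), 24 mm high, walls 6 mm, inside 104 by 158 mm, undivided. Fixed to the bench. Origin at the centre of its underside; the floor inside is 6 mm above it. The grey pebble lies in it at the start.
- pebble_mid (a point): Dark grey pebble with a thin white line across its top that already lies in the white dish, anywhere along its length (within 50 mm of its middle along y and 12 mm along x): round from above, 36 mm across, 20 mm high, loose. Position given at its centre, half-way up. It is to stay where it is.

How it is judged:
By the outcome, as a careful person would: the job done as asked, in the order asked, and still so for the second after the job is handed in, with the robot touching nothing.
It also fails if it takes over 122 s, if anything falls off the work surface, if the arm or the gripper's body presses on something with over 40 N, if the wrist force passes 120 N, or if a joint passes its speed limit or range.

## Working session

There is one attempt and no reset: what is moved stays moved. The work goes in short steps, Python scripts to look and compute and a tool call to move; the robot and the scene stay as the last step left them, time stands still between calls to the robot, and variables do not carry over. Pictures are saved under pics/ and viewed, and the job is handed in when it is done.

Besides the shell and the picture viewer there is one more tool, called after "Request:" in YAML: its name, and indented under it one key for each argument. send_rows: Moves the arm, as the interface text tells. Its arguments: {"type":"object","properties":{"rows":{"type":"array","items":{"type":"array"}},"force":{"type":"number"}},"required":["rows"]}

```bash
ls; mkdir -p pics; python3 - <<'E'
from rig import arm
import cv2,json
print(arm.get_obs())
for n in ["scene","side","wrist"]:
    f=arm.grab_frame(n)
    cv2.imwrite(f"pics/{n}0.png",f["frame"][:,:,::-1])
    print(n,f["K"].tolist(),{k:f[k].tolist() for k in("R","t","hand_eye") if k in f})
E
```

```text
pics
{'time_s': 0.0, 'joint_positions': array([ 6.69371103e+01,  5.26294516e+00,  7.05803925e+01, -2.42488692e-04,
        1.04266445e+02, -3.24891545e+00]), 'joint_vel': array([ 0.00708891, -0.15059741, -0.06961852, -0.03975266,  0.00904745,
        0.03601867]), 'joint_torque': array([-1.01834186e-03, -4.46461415e+01, -4.06442714e+01,  6.96998066e-02,
        2.98254518e-02, -1.62959641e-04]), 'tool_pos': array([0.20327223, 0.56421002, 0.22152324]), 'ee_rot': array([ -93.12620404,   89.89021675, -112.94023784]), 'force': array([-0.34062262,  0.17806299,  0.26609102]), 'ft_torque': array([ 0.0352696 , -0.00313671,  0.04900773]), 'width': 0.08795860410003356}
scene [[367.7166266032522, 0.0, 258.98791857233493], [0.0, 367.7166266032522, 182.50518202242478], [0.0, 0.0, 1.0]] {'R': [[-0.8073769308247706, 0.5899330174946181, 0.011023903195701517], [0.3114078557537449, 0.4419105607295765, -0.841272966218769], [-0.5011662787407273, -0.6757914553953506, -0.5404981682372344]], 't': [0.4255292236202601, -0.1493905094230048, 1.2620906784392683]}
side [[382.296907500442, 0.0, 259.8635163873298], [0.0, 382.296907500442, 196.21211827819653], [0.0, 0.0, 1.0]] {'R': [[0.9217673442377416, -0.3871136965294541, 0.02208956894560399], [-0.17852426780766545, -0.4742815130170135, -0.8620824393374625], [0.3442005939864686, 0.7906959164998857, -0.50628639990599]], 't': [-0.49752688114772076, 0.13706173309681002, 0.8668041833109696]}
wrist [[297.3186396354542, 0.0, 261.72277616120937], [0.0, 297.3186396354542, 191.32852913777097], [0.0, 0.0, 1.0]] {'hand_eye': [[-0.0006802956804704823, -0.25784598737257103, 0.9661857916537842, -0.16239989594271154], [0.9999990977442655, 0.0009437427518253178, 0.0009559603922129096, -0.00013547503455613175], [-0.0011583213890090538, 0.9661855702428396, 0.25784511270543303, -0.07061591718342632], [0.0, 0.0, 0.0, 1.0]]}
```

View pics/scene0.png

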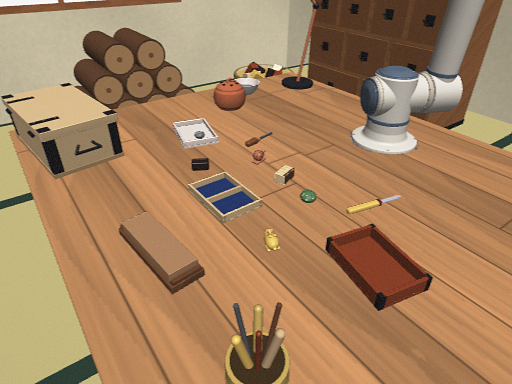

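View pics/side0.png

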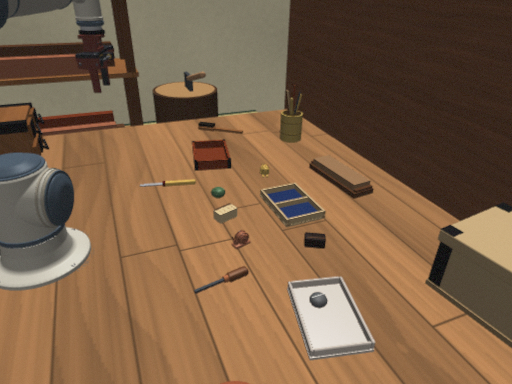

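View pics/wrist0.png

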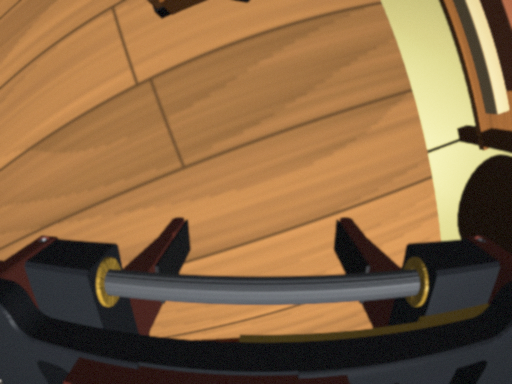

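The scene view shows the dish at (195,133), tray at (225,195), box at (378,265), ebony at (200,164), snail at (258,156), maple at (284,175), stone at (308,196) and rabbit at (271,240). The side view shows the same pieces. Next I'll fuse both depth maps into a top-down map.

```bash
cat > h.py <<'E'
import numpy as np, cv2
from rig import arm
from scipy.spatial.transform import Rotation as Ro
def cloud(n):
    f=arm.grab_frame(n); d=f["depth"]; K=f["K"]; v,u=np.mgrid[:384,:512]
    P=np.stack([(u-K[0,2])/K[0,0]*d,(v-K[1,2])/K[1,1]*d,d],-1)
    W=(P-np.array(f["t"]))@np.array(f["R"])
    ok=d>0
    return W,ok,f["frame"]
def toolT(o):
    T=np.eye(4); T[:3,:3]=Ro.from_euler('xyz',o["ee_rot"],degrees=True).as_matrix(); T[:3,3]=o["tool_pos"]; return T
def wrist():
    o=arm.get_obs(); f=arm.grab_frame("wrist"); K=np.array(f["K"])
    T=toolT(o)@np.array(f["hand_eye"])
    v,u=np.mgrid[:384,:512]; x=(u-K[0,2])/K[0,0]; y=(v-K[1,2])/K[1,1]; th=np.hypot(x,y)
    s=np.where(th>1e-9,np.tan(np.minimum(th,1.5))/np.maximum(th,1e-9),1)
    d=f["depth"]; P=np.stack([x*s*d,y*s*d,d],-1)
    W=P@T[:3,:3].T+T[:3,3]
    return W,(d>0)&(th<1.3),f["frame"],T,K,o
E
python3 - <<'E'
from h import *
X0,X1,Y0,Y1=0.2,0.8,-0.6,0.6; r=0.002
for n in ["scene","side"]:
    W,ok,c=cloud(n)
    m=ok&(W[...,0]>X0)&(W[...,0]<X1)&(W[...,1]>Y0)&(W[...,1]<Y1)&(W[...,2]<.1)
    p=W[m]; col=c[m]
    print(n,"table z",np.percentile(p[:,2],[10,50,90]))
    im=np.zeros((300,600,3),np.uint8); 
    o=np.argsort(p[:,2]); p=p[o];col=col[o]
    a=((X1-p[:,0])/r).astype(int); b=((Y1-p[:,1])/r).astype(int)
    im[a,b]=col[:,::-1]
    im=cv2.dilate(im,np.ones((2,2)))
    cv2.imwrite(f"pics/top_{n}.png",im)
    t=p[:,2]>0.012
    g=np.zeros((300,600),np.uint8); g[a[t],b[t]]=255; g=cv2.morphologyEx(g,cv2.MORPH_CLOSE,np.ones((5,5)))
    k,l,st,ce=cv2.connectedComponentsWithStats(g)
    for i in range(1,k):
        if st[i,4]<40: continue
        s=t&(l[a,b]==i); q=p[s]
        if len(q)<5: continue
        print(np.round(q[:,:2].min(0),3),np.round(q[:,:2].max(0),3),"zmax %.3f"%np.percentile(q[:,2],98),len(q),np.median(col[s],0))
E
```

```text
scene table z [-0.00097625  0.00041745  0.00799924]
[ 0.764 -0.399] [ 0.8   -0.385] zmax 0.098 326 [28. 28. 30.]
[ 0.573 -0.098] [0.692 0.076] zmax 0.025 933 [155. 132. 101.]
[0.63  0.174] [0.659 0.225] zmax 0.036 237 [212. 171.  89.]
[ 0.579 -0.209] [ 0.634 -0.161] zmax 0.028 153 [43. 34. 32.]
[0.437 0.276] [0.59  0.472] zmax 0.036 2439 [92. 44. 31.]
[ 0.474 -0.342] [ 0.591 -0.299] zmax 0.025 151 [182. 171. 163.]
[ 0.562 -0.44 ] [ 0.572 -0.403] zmax 0.025 16 [150.  141.5 139. ]
[ 0.445 -0.491] [ 0.553 -0.433] zmax 0.025 112 [183. 171. 164.]
[ 0.501 -0.372] [ 0.532 -0.343] zmax 0.027 59 [116. 116. 119.]
[0.444 0.1  ] [0.481 0.139] zmax 0.026 147 [ 90. 123.  87.]
[ 0.415 -0.019] [0.475 0.026] zmax 0.030 213 [180. 154. 115.]
[ 0.452 -0.419] [ 0.474 -0.336] zmax 0.025 38 [153.  143.5 137. ]
[ 0.421 -0.134] [ 0.46  -0.105] zmax 0.036 87 [145.  88.  66.]
[0.324 0.21 ] [0.418 0.243] zmax 0.015 105 [234. 199. 102.]
[ 0.373 -0.233] [ 0.42  -0.214] zmax 0.020 49 [124.  77.  52.]
[ 0.221 -0.59 ] [ 0.339 -0.488] zmax 0.099 710 [147.  82.  57.]
side table z [-1.50578269e-03 -3.69532144e-05  1.37
[... 164 characters left out ...]
x 0.035 73 [132. 105.  58.]
[ 0.575 -0.209] [ 0.627 -0.164] zmax 0.027 232 [47. 39. 36.]
[ 0.436 -0.489] [ 0.586 -0.3  ] zmax 0.025 1366 [118.  111.  104.5]
[0.454 0.387] [0.582 0.472] zmax 0.035 223 [62. 33. 25.]
[0.434 0.277] [0.57  0.397] zmax 0.035 327 [61. 33. 24.]
[ 0.493 -0.379] [ 0.526 -0.344] zmax 0.027 223 [94. 94. 94.]
[0.435 0.096] [0.473 0.13 ] zmax 0.026 109 [65. 85. 61.]
[ 0.408 -0.022] [0.47  0.026] zmax 0.029 257 [134. 109.  78.]
[ 0.415 -0.136] [ 0.456 -0.112] zmax 0.036 168 [91. 59. 45.]
[ 0.336 -0.24 ] [ 0.414 -0.213] zmax 0.019 179 [124.  83.  60.]
[0.319 0.213] [0.405 0.243] zmax 0.014 52 [206.5 168.5  88. ]
[ 0.269 -0.517] [ 0.302 -0.503] zmax 0.093 57 [165.  93.  63.]
```

View pics/top_scene.png

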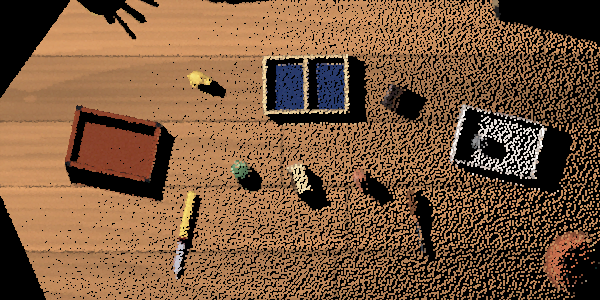

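View pics/top_side.png

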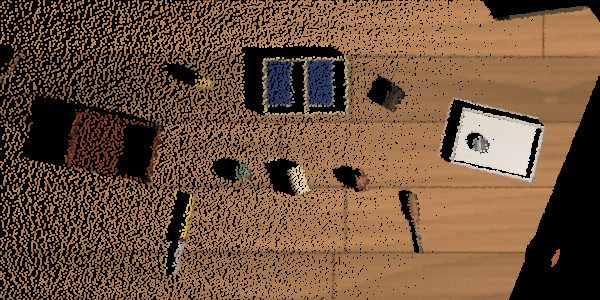

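The two fixed views give the same layout but differ by about 6 mm in x, so I'll refine with the wrist camera. First I'll move above the snail.

Request:
send_rows:
  rows:
    - [1, [1.3, -3.7, 0], 0]
    - [1, [1.3, -3.7, 0], 0]
    - [1, [1.3, -3.7, 0], 0]
    - [1, [1.3, -3.7, 0], 0]
    - [1, [1.3, -3.7, 0], 0]

```text
time_s: 0.67
tool_pos: [0.2685, 0.3778, 0.2224]
ee_rot: [-36.7, 90.0, -56.4]
force: [0.8, -0.3, -0.1]
width: 0.088
```

Request:
send_rows:
  rows:
    - [1, [1.3, -3.7, 0], 0]
    - [1, [1.3, -3.7, 0], 0]
    - [1, [1.3, -3.7, 0], 0]
    - [1, [1.3, -3.7, 0], 0]
    - [1, [1.3, -3.7, 0], 0]

```text
time_s: 1.08
tool_pos: [0.3334, 0.1928, 0.2228]
ee_rot: [41.9, 89.9, 22.1]
force: [1.3, -0.2, 0.2]
width: 0.0878
```

Request:
send_rows:
  rows:
    - [1, [1.3, -3.7, 0], 0]
    - [1, [1.3, -3.7, 0], 0]
    - [1, [1.3, -3.7, 0], 0]
    - [1, [1.3, -3.7, 0], 0]
    - [1, [0, 0, 0], 0]

```text
time_s: 1.5
tool_pos: [0.3865, 0.0406, 0.2222]
ee_rot: [-66.9, 89.8, -87.2]
force: [-0.3, 1.3, 0.3]
width: 0.0878
```

```bash
cat >> h.py <<'E'
def topmap(name,X0,X1,Y0,Y1,r=0.001,zmin=0.012):
    W,ok,c,T,K,o=wrist()
    print("t",o["time_s"],"tcp",o["tool_pos"].round(4),"jaw deg",np.degrees(np.arctan2(*toolT(o)[[1,0],1])).round(2),"width",round(o["width"],4),"F",o["force"].round(1))
    cv2.imwrite(f"pics/w_{name}.png",c[:,:,::-1])
    # ortho photo/height by dense resampling
    k=2
    Wb=cv2.resize(W.astype(np.float32),None,fx=k,fy=k,interpolation=cv2.INTER_NEAREST)
    m=ok&(W[...,0]>X0)&(W[...,0]<X1)&(W[...,1]>Y0)&(W[...,1]<Y1)&(W[...,2]<.06)&(W[...,2]>-.02)
    p=W[m]; col=c[m]; s=np.argsort(p[:,2]); p=p[s]; col=col[s]
    H=int((X1-X0)/r); B=int((Y1-Y0)/r)
    a=((X1-p[:,0])/r).astype(int).clip(0,H-1); b=((Y1-p[:,1])/r).astype(int).clip(0,B-1)
    im=np.zeros((H,B,3),np.uint8); im[a,b]=col[:,::-1]; im=cv2.dilate(im,np.ones((2,2)))
    cv2.imwrite(f"pics/t_{name}.png",im)
    print("table z",np.median(p[np.abs(p[:,2])<.006,2]))
    g=np.zeros((H,B),np.uint8); t=p[:,2]>zmin; g[a[t],b[t]]=255; g=cv2.morphologyEx(g,cv2.MORPH_CLOSE,np.ones((5,5)))
    n,l,st,ce=cv2.connectedComponentsWithStats(g)
    for i in range(1,n):
        if st[i,4]<100: continue
        s=t&(l[a,b]==i); q=p[s]
        if len(q)<15: continue
        (cx,cy),(w,h),an=cv2.minAreaRect(q[:,:2].astype(np.float32)*1000)
        if h>w: w,h,an=h,w,an+90
        print("ctr",round(cx,1),round(cy,1),"size",round(w,1),round(h,1),"long axis deg",round((an+90)%180-90,1),"z98 %.4f"%np.percentile(q[:,2],98),"n",len(q),np.median(col[s],0), "mean",(q[:,:2].mean(0)*1000).round(1))
    return W,ok,c,T,K,o
E
python3 -c "
from h import *
topmap('a',.2,.8,-.4,.4)"
```

```text
t 1.5 tcp [0.3865 0.0406 0.2222] jaw deg 69.67 width 0.0878 F [-0.3  1.3  0.3]
table z 0.0003647437934600206
ctr 642.1 72.3 size 63.6 7.0 long axis deg 0.7 z98 0.0256 n 114 [204.  174.  124.5] mean [640.4  72. ]
ctr 617.9 -10.2 size 72.4 7.2 long axis deg 0.8 z98 0.0236 n 163 [198. 171. 126.] mean [614.1  -9.7]
ctr 585.4 -70.5 size 92.4 49.8 long axis deg -52.6 z98 0.0257 n 423 [174. 146. 105.] mean [584.7 -73. ]
ctr 591.1 -177.3 size 29.9 21.3 long axis deg 62.6 z98 0.0273 n 236 [33. 23. 19.] mean [ 588.3 -175.1]
ctr 504.9 349.2 size 124.2 121.4 long axis deg 78.2 z98 0.0358 n 1905 [71. 40. 25.] mean [501.2 317.2]
ctr 455.6 117.0 size 41.7 40.2 long axis deg 69.3 z98 0.0268 n 743 [ 85. 114.  75.] mean [453.5 116.9]
ctr 441.2 2.5 size 56.3 33.3 long axis deg 18.8 z98 0.0300 n 1168 [238. 217. 156.] mean [438.5   3.8]
ctr 365.9 225.9 size 98.1 16.4 long axis deg -12.4 z98 0.0152 n 645 [244. 224. 113.] mean [364.5 226.5]
ctr 353.4 -233.7 size 116.9 19.7 long axis deg 13.4 z98 0.0190 n 389 [124.  78.  47.] mean [ 371.4 -227.1]
```

View pics/w_a.png

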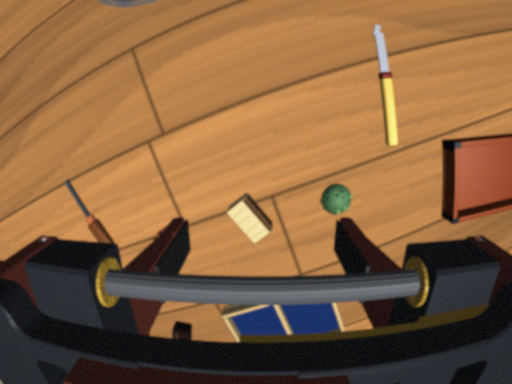

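The wrist view shows maple at (250,218), the stone at (337,199) and the tray at the bottom. The snail is hidden behind the left finger, so I'll shift towards it.

Request:
send_rows:
  rows:
    - [1, [0.3, -3.7, 0], 0]
    - [1, [0.3, -3.7, 0], 0]
    - [1, [0.3, -3.7, 0], 0]
    - [1, [0.3, -1.5, 0], 0]
    - [1, [0, 0, 0], 0]

```text
time_s: 1.97
tool_pos: [0.3975, -0.0809, 0.2223]
ee_rot: [-133.3, 90.0, -153.2]
force: [0.2, 1.0, -0.2]
width: 0.0877
```

```bash
python3 -c "
from h import *
topmap('b',.2,.8,-.4,.4)"
```

```text
t 1.9667 tcp [ 0.3975 -0.0809  0.2223] jaw deg 70.04 width 0.0877 F [ 0.2  1.  -0.2]
table z 0.00040251047400199913
ctr 678.7 -32.9 size 85.6 48.2 long axis deg -55.5 z98 0.0255 n 364 [122. 104.  75.] mean [677.2 -28.9]
ctr 636.1 -91.8 size 65.3 7.2 long axis deg 1.1 z98 0.0257 n 144 [204. 173. 123.] mean [635.5 -91.6]
ctr 603.6 -185.0 size 50.8 30.4 long axis deg -31.1 z98 0.0275 n 547 [40. 30. 25.] mean [ 600. -183.]
ctr 583.6 67.5 size 43.2 22.9 long axis deg 30.1 z98 0.0252 n 198 [120. 102.  74.] mean [578.1  63.5]
ctr 576.9 -325.9 size 36.1 17.3 long axis deg -48.3 z98 0.0253 n 123 [173. 158. 144.] mean [ 576.3 -327.5]
ctr 493.9 296.6 size 121.3 18.1 long axis deg -11.4 z98 0.0357 n 945 [39. 19. 11.] mean [491.8 291.7]
ctr 455.6 117.0 size 42.0 39.0 long axis deg -88.3 z98 0.0269 n 637 [ 81. 107.  71.] mean [454.  114.4]
ctr 440.9 3.2 size 58.0 33.4 long axis deg 19.2 z98 0.0301 n 1146 [247. 238. 191.] mean [438.7   2. ]
ctr 436.8 -122.0 size 39.5 27.5 long axis deg 18.7 z98 0.0367 n 548 [142.   84.5  56. ] mean [ 436.9 -120.3]
ctr 355.3 -231.6 size 124.6 19.1 long axis deg 10.6 z98 0.0192 n 657 [126.  78.  46.] mean [ 375.4 -227.2]
ctr 366.1 225.9 size 97.4 16.7 long axis deg -11.9 z98 0.0152 n 450 [236. 206.  98.] mean [364.5 225.9]
```

View pics/w_b.png

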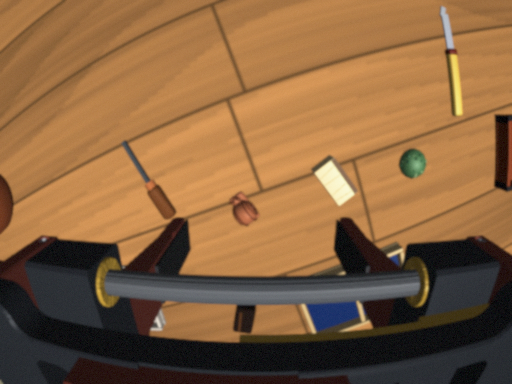

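The snail is visible at (244,208), maple at (334,180), the stone at (413,163) and ebony at (245,318). I'll zoom in on the snail.

```bash
python3 - <<'E'
from h import *
W,ok,c,T,K,o=wrist()
cv2.imwrite("pics/snz.png",cv2.resize(c[180:240,205:285,::-1],None,fx=8,fy=8,interpolation=cv2.INTER_CUBIC))
m=ok&(abs(W[...,0]-.437)<.035)&(abs(W[...,1]+.122)<.035)
p=W[m]
from math import *
for lo,hi in [(.003,.012),(.006,.012),(.012,.02),(.02,.03),(.03,.04)]:
    q=p[(p[:,2]>lo)&(p[:,2]<hi),:2]*1000
    a=radians(19); u=q@[cos(a),sin(a)]; v=q@[-sin(a),cos(a)]
    print(lo,hi,len(q),cv2.minAreaRect(q.astype(np.float32)),"u",u.min().round(1),u.max().round(1),"v",v.min().round(1),v.max().round(1))
a=radians(19);print("ctr u v", 436.8*cos(a)-122*sin(a), -436.8*sin(a)-122*cos(a))
E
```

```text
0.003 0.012 104 ((439.24554443359375, -121.49877166748047), (43.99913024902344, 21.379112243652344), 16.012977600097656) u 353.5 398.1 v -267.8 -246.3
0.006 0.012 80 ((438.0043640136719, -120.63883972167969), (43.49703598022461, 20.61482810974121), 22.647064208984375) u 353.5 396.4 v -267.8 -246.8
0.012 0.02 44 ((434.390869140625, -116.93136596679688), (39.14425277709961, 14.800501823425293), 39.13442611694336) u 354.1 393.6 v -264.1 -244.0
0.02 0.03 190 ((437.5331115722656, -121.61556243896484), (40.32476043701172, 27.063657760620117), 12.953683853149414) u 353.3 393.5 v -271.2 -243.8
0.03 0.04 314 ((439.559326171875, -121.78004455566406), (34.33434295654297, 26.772836685180664), 38.06267166137695) u 355.4 392.1 v -271.2 -245.1
ctr u v 373.2831989780085 -257.5614360900027
```

View pics/snz.png

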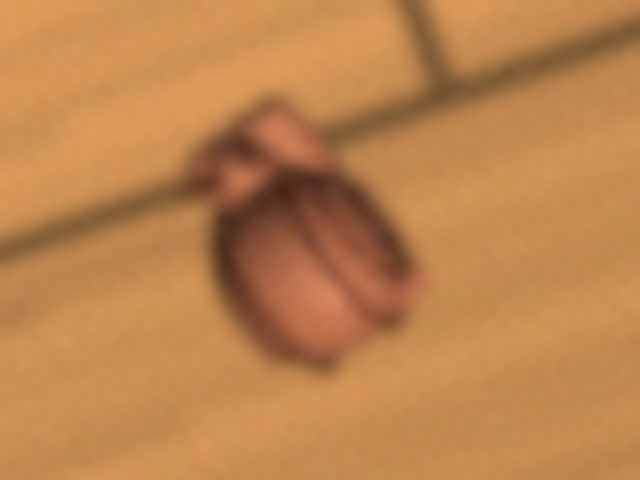

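Request:
send_rows:
  rows:
    - [1, [0.8, -0.8, -2], 0.114]
    - [1, [0.8, -0.8, -2], 0.114]
    - [1, [0.8, -0.8, -2], 0.114]
    - [1, [0.8, -0.8, -2], 0.114]
    - [1, [0.9, -0.8, -2], 0.114]

```text
time_s: 2.48
tool_pos: [0.4389, -0.1175, 0.122]
ee_rot: [21.0, 90.0, 34.3]
force: [-0.2, 0.3, 0.3]
width: 0.0878
```

Request:
send_rows:
  rows:
    - [0.8, [0, 0, -2], 0.11]
    - [0.8, [0, 0, -2], 0]
    - [0.8, [0, 0, -2], 0]
    - [0.8, [0, 0, 0], 0]
    - [0.8, [0, 0, 0], 0]

```text
time_s: 2.9
tool_pos: [0.438, -0.1176, 0.0621]
ee_rot: [131.1, 89.9, 150.4]
force: [0.8, 1.1, 0.0]
width: 0.07
```

```bash
python3 -c "
from h import *
topmap('c',.35,.52,-.2,0)"
```

```text
t 2.9 tcp [ 0.438  -0.1176  0.0621] jaw deg 109.29 width 0.07 F [0.8 1.1 0. ]
table z 0.000414722184111066
ctr 436.9 -122.4 size 38.7 28.1 long axis deg 16.6 z98 0.0367 n 1618 [136.5  81.   54. ] mean [ 435.9 -122.7]
ctr 431.8 -5.7 size 34.5 23.3 long axis deg 18.9 z98 0.0295 n 662 [87.5 77.  58. ] mean [423.1 -12.5]
```

View pics/w_c.png

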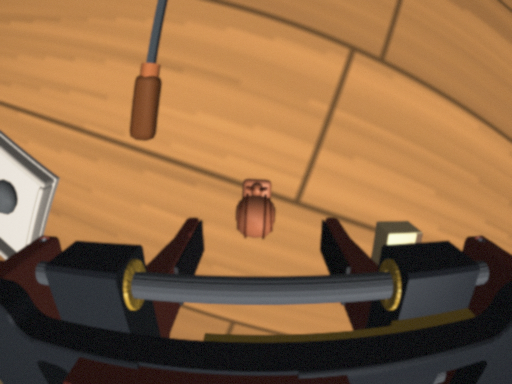

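The snail stands squarely between the fingers at (257,208), about 4.5 mm off towards −y. I'll correct that and descend.

Request:
send_rows:
  rows:
    - [0.8, [0.1, -0.4, -1], 0]
    - [0.8, [0, 0, -2], 0]
    - [0.7, [0, 0, -1.5], 0]
    - [0.6, [0, 0, -0.9], 0]
    - [0.6, [0, 0, 0], 0]

```text
time_s: 3.37
tool_pos: [0.4386, -0.1232, 0.0071]
ee_rot: [140.3, 89.9, 159.5]
force: [-0.7, -0.3, -1.0]
width: 0.055
```

Request:
send_rows:
  rows:
    - [0.2, [0, 0, 0], 0]
    - [0.2, [0, 0, 0], 0]
    - [0.2, [0, 0, 0], 0]
    - [0.2, [0, 0, 0], 0]
    - [0.2, [0, 0, 0], 0]
  force: 15

```text
time_s: 3.78
tool_pos: [0.4399, -0.1237, 0.0096]
ee_rot: [-36.1, 89.9, -17.0]
force: [-0.1, 0.7, 0.8]
width: 0.0261
```

Gripped: the opening is 26.1 mm, which matches the shell. I'll lift and carry it to the −y compartment.

Request:
send_rows:
  rows:
    - [0.2, [0, 0, 1], 0]
    - [0.2, [0, 0, 2.5], 0]
    - [0.2, [0, 0, 3], -0.12]
    - [0.2, [0, 0, 3], -0.12]
    - [0.2, [1.6, 0.6, 1], -0.12]

```text
time_s: 4.2
tool_pos: [0.456, -0.1188, 0.1198]
ee_rot: [-24.7, 89.6, -26.6]
force: [0.4, 0.1, -0.6]
width: 0.0261
```

Request:
send_rows:
  rows:
    - [0.2, [1.6, 0.6, 0], -0.12]
    - [0.2, [1.6, 0.6, 0], -0.12]
    - [0.2, [1.6, 0.6, 0], -0.12]
    - [0.2, [1.6, 0.6, 0], -0.12]
    - [0.2, [1.6, 0.6, 0], -0.12]

```text
time_s: 4.62
tool_pos: [0.5362, -0.0872, 0.1145]
ee_rot: [16.2, 90.0, -20.0]
force: [-1.0, 0.6, -0.2]
width: 0.0259
```

Request:
send_rows:
  rows:
    - [0.2, [1.6, 0.6, 0], -0.12]
    - [0.2, [1.6, 0.6, 0], -0.12]
    - [0.2, [1.6, 0.6, 0], -0.12]
    - [0.2, [1.6, 0.6, 0], -0.12]
    - [0.2, [1.6, 0.6, 0], -0.12]

```text
time_s: 5.03
tool_pos: [0.6162, -0.0572, 0.1144]
ee_rot: [46.8, 90.0, -23.8]
force: [-0.7, -0.3, -0.3]
width: 0.026
```

Request:
send_rows:
  rows:
    - [0.2, [0, 0, 0], -0.11]
    - [0.2, [0, 0, 0], -0.11]
    - [0.2, [0, 0, 0], -0.11]
    - [0.2, [0, 0, 0], 0]
    - [0.2, [0, 0, 0], 0]

```text
time_s: 5.45
tool_pos: [0.6154, -0.0575, 0.1142]
ee_rot: [77.0, 90.0, -11.9]
force: [0.6, 1.2, 0.3]
width: 0.0257
```

```bash
python3 -c "
from h import *
topmap('d',.45,.8,-.2,.3)"
```

```text
t 5.45 tcp [ 0.6154 -0.0575  0.1142] jaw deg 1.05 width 0.0257 F [0.6 1.2 0.3]
table z 0.0003632269733098159
ctr 630.1 -10.2 size 171.0 116.3 long axis deg -89.0 z98 0.0255 n 5459 [242. 222. 161.] mean [633.4   3.7]
ctr 607.1 -187.3 size 49.8 25.7 long axis deg -2.4 z98 0.0275 n 749 [49. 36. 31.] mean [ 608.6 -186. ]
ctr 464.1 114.3 size 37.2 28.1 long axis deg -90.0 z98 0.0268 n 931 [ 84. 125.  83.] mean [464.4 113.5]
ctr 457.3 8.2 size 32.7 23.9 long axis deg -72.8 z98 0.0297 n 844 [244.  226.  164.5] mean [461.8   7.6]
```

View pics/w_d.png

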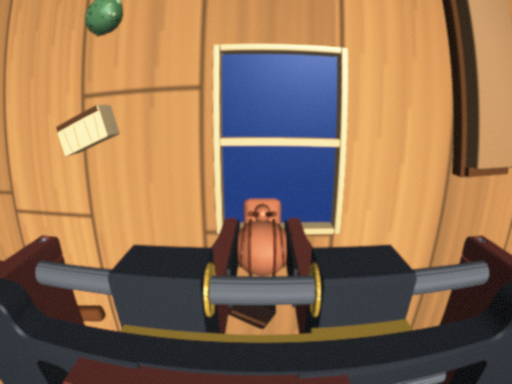

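The tray is at (630,−10) mm with about 1° of yaw, and the snail is firm in the jaws at (262,243). I'll centre it and lower it.

Request:
send_rows:
  rows:
    - [0.2, [1.5, 0.6, -1], 0]
    - [0.2, [0, 0, -2], 0]
    - [0.2, [0, 0, -2], 0]
    - [0.2, [0, 0, -2], 0]
    - [0.2, [0, 0, 0], 0]

```text
time_s: 5.92
tool_pos: [0.6277, -0.0512, 0.0386]
ee_rot: [-98.4, 89.5, 172.6]
force: [-0.6, 0.2, -1.6]
width: 0.0255
```

Request:
send_rows:
  rows:
    - [0.2, [0, 0, -1], 0]
    - [0.2, [0, 0, -1], 0]
    - [0.2, [0, 0, -0.3], 0]
    - [0.2, [0, 0, 0], 0]
    - [0.2, [0, 0, 0], 0]

```text
time_s: 6.33
tool_pos: [0.6306, -0.0516, 0.0212]
ee_rot: [81.7, 90.0, -7.4]
force: [0.5, -0.0, -0.8]
width: 0.0258
```

Request:
send_rows:
  rows:
    - [0.2, [0, 0, -0.2], 0]
    - [0.2, [0, 0, -0.1], 0]
    - [0.2, [0, 0, 0], 0]

```text
time_s: 6.58
tool_pos: [0.6305, -0.0515, 0.0179]
ee_rot: [78.6, 90.0, -10.5]
force: [-0.4, -0.2, 0.1]
width: 0.0259
```

Request:
send_rows:
  rows:
    - [0.2, [0, 0, -0.1], 0]
    - [0.2, [0, 0, 0], 0]

```text
time_s: 6.75
tool_pos: [0.6304, -0.0515, 0.0166]
ee_rot: [88.5, 90.0, -0.6]
force: [0.9, 0.4, -0.1]
width: 0.0259
```

Request:
send_rows:
  rows:
    - [0.2, [0, 0, -0.1], 0]
    - [0.2, [0, 0, 0], 0]

```text
time_s: 6.92
tool_pos: [0.6306, -0.0515, 0.0166]
ee_rot: [78.7, 90.0, -10.4]
force: [-1.2, 0.1, 4.1]
width: 0.026
```

There's light contact at 4 N. Releasing.

Request:
send_rows:
  rows:
    - [0.4, [0, 0, 0], 0]
    - [0.5, [0, 0, 0], 0]
    - [0.5, [0, 0, 0], 0]
    - [0.5, [0, 0, 0], 0]

```text
time_s: 7.25
tool_pos: [0.6303, -0.0515, 0.0153]
ee_rot: [-100.6, 90.0, 170.3]
force: [-0.3, 0.0, -0.4]
width: 0.0438
```

Request:
send_rows:
  rows:
    - [0.5, [0, 0, 1], 0]
    - [0.5, [0, 0, 3], 0]
    - [0.6, [0, 0, 4], 0]
    - [0.8, [0, 0, 4], 0]
    - [1, [0, 4, 1], 0]

```text
time_s: 7.67
tool_pos: [0.6329, -0.0172, 0.1548]
ee_rot: [69.3, 89.3, -20.2]
force: [1.7, -0.2, 1.6]
width: 0.0608
```

Request:
send_rows:
  rows:
    - [1, [0, 4, 0], 0]
    - [1, [0, 4, 0], 0]
    - [1, [0, 4, 0], 0]
    - [1, [0, 4, 0], 0]
    - [1, [0, 0, 0], 0]

```text
time_s: 8.08
tool_pos: [0.6294, 0.1558, 0.1463]
ee_rot: [175.3, 89.8, 86.6]
force: [-0.2, -0.0, 0.4]
width: 0.0875
```

```bash
python3 -c "
from h import *
topmap('e',.3,.8,-.25,.55)"
```

```text
t 8.0833 tcp [0.6294 0.1558 0.1463] jaw deg 1.26 width 0.0875 F [-0.2 -0.   0.4]
table z 0.00036516914304379755
ctr 630.6 -17.4 size 116.4 63.4 long axis deg 1.4 z98 0.0250 n 1135 [178. 152. 106.] mean [628.1 -10.4]
ctr 629.5 62.0 size 116.3 28.5 long axis deg 1.6 z98 0.0252 n 1132 [179. 151. 106.] mean [629.1  71.4]
ctr 639.5 200.0 size 51.6 29.2 long axis deg 68.5 z98 0.0362 n 1266 [202. 162.  68.] mean [639.1 200.1]
ctr 630.1 -35.9 size 20.8 13.6 long axis deg 2.5 z98 0.0263 n 134 [154.5  96.   69.5] mean [630.  -33.9]
ctr 499.9 323.6 size 122.1 71.6 long axis deg -11.0 z98 0.0358 n 2634 [106.  47.  24.] mean [502.6 309.7]
ctr 459.1 119.4 size 41.4 40.2 long axis deg -47.5 z98 0.0266 n 893 [ 82. 119.  78.] mean [462.  121.2]
ctr 367.6 227.2 size 99.8 16.9 long axis deg -11.4 z98 0.0151 n 600 [234. 198.  80.] mean [369.6 226.1]
```

View pics/w_e.png

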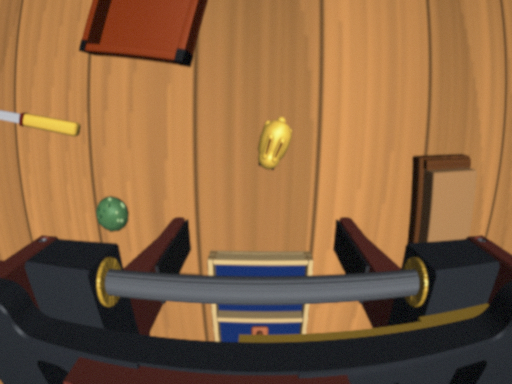

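The rabbit is clear at (274,143), about (639,200) mm, and the snail shows in the near compartment at (260,330). I'll align over the rabbit.

Request:
send_rows:
  rows:
    - [1, [0.5, 2.2, -1.5], -0.12]
    - [1, [0.5, 2.2, -2], -0.12]
    - [0.9, [0, 0, -2], -0.12]
    - [0.8, [0, 0, -1.5], 0]
    - [0.8, [0, 0, 0], 0]

```text
time_s: 8.55
tool_pos: [0.6386, 0.191, 0.0713]
ee_rot: [-51.4, 89.6, -161.2]
force: [-0.6, -0.4, -1.7]
width: 0.0724
```

```bash
python3 -c "
from h import *
from math import *
W,ok,c,T,K,o=topmap('f',.57,.71,.13,.27)
m=ok&(abs(W[...,0]-.639)<.035)&(abs(W[...,1]-.2)<.035)
p=W[m]
for lo,hi in [(.004,.012),(.012,.02),(.02,.04),(.004,.04)]:
    q=p[(p[:,2]>lo)&(p[:,2]<hi),:2]*1000
    d=q-q.mean(0); w,v=np.linalg.eigh(d.T@d); print(lo,len(q),cv2.minAreaRect(q.astype(np.float32)),'pca',degrees(atan2(v[1,1],v[0,1])))
"
```

```text
t 8.55 tcp [0.6386 0.191  0.0713] jaw deg -19.8 width 0.0724 F [-0.6 -0.4 -1.7]
table z 0.00036695151309021345
ctr 640.0 200.4 size 50.9 28.8 long axis deg 70.8 z98 0.0365 n 2135 [216. 175.  72.] mean [640.7 201.8]
0.004 59 ((645.6117553710938, 217.82003784179688), (13.919401168823242, 27.55833625793457), 72.1152114868164) pca 161.4573217893129
0.012 202 ((641.634521484375, 205.01593017578125), (41.085792541503906, 28.798601150512695), 70.8216552734375) pca 87.35751373882508
0.02 1933 ((639.2742919921875, 198.29920959472656), (46.463134765625, 28.350053787231445), 69.32600402832031) pca 72.74768991461283
0.004 2194 ((640.01708984375, 200.3655548095703), (50.93301010131836, 28.798601150512695), 70.8216552734375) pca 72.36102101393818
```

View pics/w_f.png

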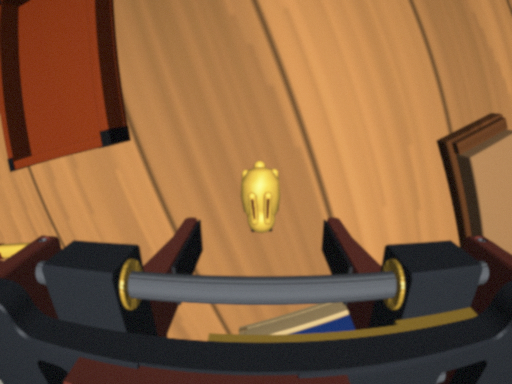

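Alignment is good: the rabbit is at (260,197) with yaw about 71° and the jaws at −20°. Descending.

Request:
send_rows:
  rows:
    - [0.8, [0.1, 0.6, -1.5], 0]
    - [0.7, [0, 0, -1.5], 0]
    - [0.7, [0, 0, 0], 0]

```text
time_s: 8.85
tool_pos: [0.6406, 0.1979, 0.0432]
ee_rot: [-55.3, 89.8, -165.1]
force: [0.8, -0.2, -1.2]
width: 0.062
```

Request:
send_rows:
  rows:
    - [0.7, [0, 0.1, -1.5], 0]
    - [0.6, [0, 0, -1.5], 0]
    - [0.6, [0, 0, -0.4], 0]
    - [0.6, [0, 0, 0], 0]

```text
time_s: 9.18
tool_pos: [0.6409, 0.1991, 0.0109]
ee_rot: [-54.0, 89.9, -163.8]
force: [-0.8, -0.3, -0.8]
width: 0.0528
```

Request:
send_rows:
  rows:
    - [0.25, [0, 0, 0], 0]
    - [0.25, [0, 0, 0], 0]
    - [0.25, [0, 0, 0], 0]
    - [0.25, [0, 0, 0], 0]
    - [0.25, [0, 0, 0], 0]
  force: 15

```text
time_s: 9.6
tool_pos: [0.642, 0.1997, 0.0129]
ee_rot: [124.8, 89.9, 15.0]
force: [-0.3, 0.1, 3.0]
width: 0.0297
```

Request:
send_rows:
  rows:
    - [0.25, [0, 0, 1], 0]
    - [0.25, [0, 0, 2.5], 0]
    - [0.25, [0, 0, 3], 0]
    - [0.25, [0, -2, 2.5], 0.06]
    - [0.25, [-0.2, -3, 0], 0.06]

```text
time_s: 10.02
tool_pos: [0.642, 0.1519, 0.1098]
ee_rot: [118.0, 89.4, 15.5]
force: [0.8, -0.7, 0.2]
width: 0.0298
```

Request:
send_rows:
  rows:
    - [0.25, [-0.3, -3, 0], 0.06]
    - [0.25, [-0.3, -3, 0], 0.06]
    - [0.25, [-0.2, -3, 0], 0.06]
    - [0.25, [-0.2, -2.5, 0], 0.06]
    - [0.25, [0, 0, 0], 0]

```text
time_s: 10.43
tool_pos: [0.6291, 0.0298, 0.1025]
ee_rot: [7.2, 89.9, -82.0]
force: [-0.3, -0.1, -0.9]
width: 0.0299
```

```bash
python3 -c "
from h import *
W,ok,c,T,K,o=topmap('g',.53,.71,-.13,.27)
"
```

```text
t 10.4333 tcp [0.6291 0.0298 0.1025] jaw deg 0.77 width 0.0299 F [-0.3 -0.1 -0.9]
table z 0.0003575094877279472
ctr 629.7 27.1 size 116.9 95.9 long axis deg 0.7 z98 0.0255 n 3080 [228. 198. 140.] mean [630.3  43.6]
ctr 631.0 -92.2 size 77.4 8.0 long axis deg 1.3 z98 0.0251 n 838 [196. 154. 103.] mean [630.9 -90.8]
```

View pics/w_g.png

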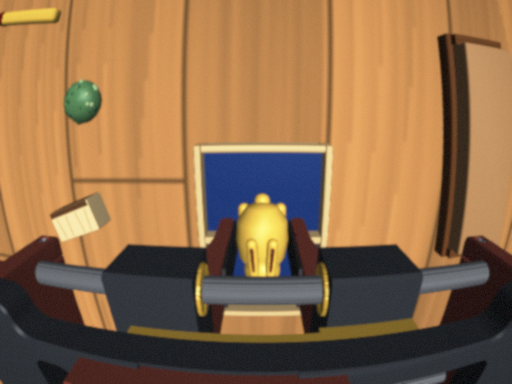

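The rabbit hangs upright over the compartment at (262,235). Lowering.

Request:
send_rows:
  rows:
    - [0.25, [0, 0.1, -2], 0]
    - [0.25, [0, 0, -2.5], 0]
    - [0.25, [0, 0, -2], 0]
    - [0.25, [0, 0, -1], 0]
    - [0.25, [0, 0, 0], 0]

```text
time_s: 10.9
tool_pos: [0.6276, 0.0366, 0.0235]
ee_rot: [-94.6, 89.7, 176.3]
force: [0.1, -0.3, -1.2]
width: 0.0296
```

Request:
send_rows:
  rows:
    - [0.25, [0, 0, -0.3], 0]
    - [0.25, [0, 0, 0], 0]

```text
time_s: 11.07
tool_pos: [0.6301, 0.036, 0.0248]
ee_rot: [93.9, 89.9, 4.8]
force: [0.0, 0.4, -1.3]
width: 0.0299
```

Request:
send_rows:
  rows:
    - [0.25, [0, 0, -0.2], 0]
    - [0.25, [0, 0, 0], 0]

```text
time_s: 11.23
tool_pos: [0.6301, 0.0356, 0.0229]
ee_rot: [89.6, 89.9, 0.5]
force: [-1.0, -0.0, -0.1]
width: 0.0298
```

Request:
send_rows:
  rows:
    - [0.25, [0, 0, -0.1], 0]
    - [0.25, [0, 0, 0], 0]

```text
time_s: 11.4
tool_pos: [0.6296, 0.0355, 0.0211]
ee_rot: [90.2, 90.0, 1.0]
force: [-0.2, -1.1, -0.5]
width: 0.0301
```

Request:
send_rows:
  rows:
    - [0.25, [0, -0.4, -0.1], 0]
    - [0.25, [0, 0, 0], 0]

```text
time_s: 11.57
tool_pos: [0.6296, 0.031, 0.0199]
ee_rot: [73.8, 90.0, -15.4]
force: [0.2, -0.5, 1.8]
width: 0.0299
```

Request:
send_rows:
  rows:
    - [0.25, [0, 0, -0.1], 0]
    - [0.25, [0, 0, 0], 0]

```text
time_s: 11.73
tool_pos: [0.6296, 0.0309, 0.0199]
ee_rot: [50.4, 89.9, -38.8]
force: [-2.9, -0.9, 4.8]
width: 0.0299
```

Request:
send_rows:
  rows:
    - [0.25, [0, 0, -0.1], 0]
    - [0.25, [0, 0, 0], 0]

```text
time_s: 11.9
tool_pos: [0.6297, 0.031, 0.0199]
ee_rot: [62.3, 89.9, -26.8]
force: [-3.8, -1.1, 8.1]
width: 0.0298
```

Contact. I'll release and rise, then head for the maple block.

Request:
send_rows:
  rows:
    - [0.4, [0, 0, 0.1], 0]
    - [0.55, [0, 0, 0], 0]
    - [0.55, [0, 0, 0], 0]
    - [0.55, [0, 0, 0], 0]

```text
time_s: 12.23
tool_pos: [0.6292, 0.0315, 0.0182]
ee_rot: [-97.4, 90.0, 173.5]
force: [-0.8, -0.6, 0.5]
width: 0.0478
```

Request:
send_rows:
  rows:
    - [0.55, [0, 0, 1], 0]
    - [0.55, [0, 0, 3], 0]
    - [0.7, [0, 0, 4], 0]
    - [0.9, [-3, 0, 2], 0.1]
    - [0.9, [-4, -0.3, 0], 0.12]

```text
time_s: 12.65
tool_pos: [0.5627, 0.0287, 0.1253]
ee_rot: [77.2, 89.4, 0.9]
force: [0.3, -0.9, 1.8]
width: 0.0646
```

Request:
send_rows:
  rows:
    - [0.9, [-4, -0.5, 0], 0.12]
    - [0.9, [-4, -1, 0], 0.12]
    - [0.9, [-3, -1, 0], 0.12]
    - [0.9, [0, 0, 0], 0.12]
    - [0.9, [0, 0, 0], 0]

```text
time_s: 13.07
tool_pos: [0.4485, 0.0032, 0.1197]
ee_rot: [43.1, 89.9, -5.7]
force: [-0.2, -0.5, 0.1]
width: 0.0793
```

```bash
python3 -c "
from h import *
W,ok,c,T,K,o=topmap('h',.33,.76,-.2,.27)
f=arm.grab_frame('scene')['frame'];cv2.imwrite('pics/sc1.png',cv2.resize(f[130:260,160:330,::-1],None,fx=4,fy=4))
"
```

```text
t 13.0667 tcp [0.4485 0.0032 0.1197] jaw deg 41.16 width 0.0793 F [-0.2 -0.5  0.1]
table z 0.0003669098420985839
ctr 622.8 -53.5 size 38.4 20.0 long axis deg 72.4 z98 0.0385 n 459 [95. 55. 40.] mean [621.4 -47.6]
ctr 591.3 52.9 size 43.3 42.8 long axis deg -89.5 z98 0.0254 n 581 [169. 143. 101.] mean [577.6  57.4]
ctr 579.8 -78.1 size 51.9 31.4 long axis deg -53.4 z98 0.0251 n 455 [135. 115.  81.] mean [578.4 -78.3]
ctr 457.0 118.0 size 42.2 40.8 long axis deg 45.7 z98 0.0269 n 1548 [ 81. 114.  74.] mean [455.2 116.1]
ctr 441.0 2.7 size 56.3 33.0 long axis deg 18.9 z98 0.0297 n 2408 [240. 221. 161.] mean [440.    4.2]
ctr 410.4 215.4 size 14.5 8.7 long axis deg 51.2 z98 0.0148 n 84 [236.5 211.  106. ] mean [409.5 215.4]
```

View pics/w_h.png

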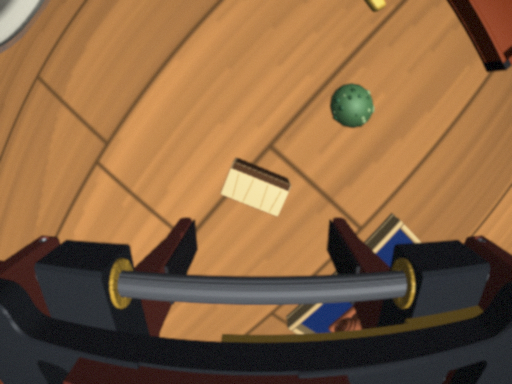

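View pics/sc1.png

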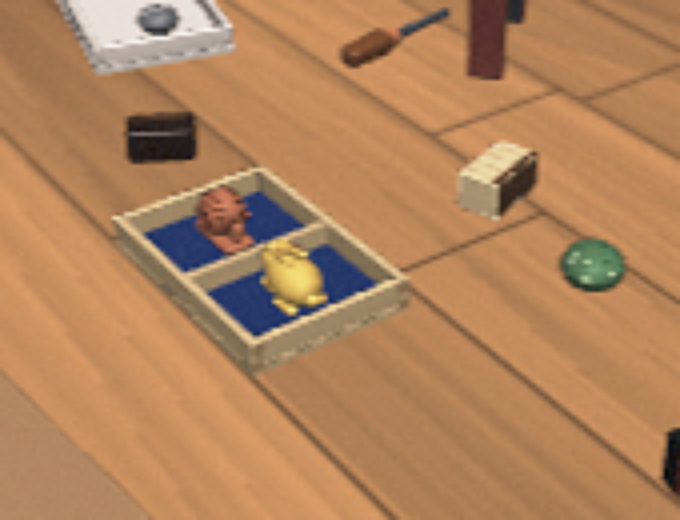

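Both carvings stand upright, one per compartment: the snail at (222,215) and the rabbit at (293,275) in the zoomed view. Maple is next, at (441,2.8) mm with yaw 19°, so the jaws go to 109°.

Request:
send_rows:
  rows:
    - [0.9, [-0.4, 0, 0], 0.12]
    - [0.9, [-0.3, 0, -1], 0.12]
    - [0.9, [0, 0, -1], 0.12]
    - [0.9, [0, 0, -1], 0.12]
    - [0.9, [0, 0, -1], 0.12]

```text
time_s: 13.58
tool_pos: [0.4433, 0.0037, 0.0783]
ee_rot: [171.4, 90.0, 156.9]
force: [-0.1, -0.2, 0.3]
width: 0.079
```

Request:
send_rows:
  rows:
    - [0.9, [0, 0, 0], 0.12]
    - [0.8, [0, 0, 0], 0.12]
    - [0.8, [0, 0, 0], 0.12]
    - [0.8, [0, 0, 0], 0.12]
    - [0.8, [0, 0, 0], 0.1]

```text
time_s: 14.0
tool_pos: [0.4433, 0.0038, 0.0787]
ee_rot: [147.9, 90.0, 166.6]
force: [-0.4, -0.8, -0.3]
width: 0.0701
```

Request:
send_rows:
  rows:
    - [0.8, [0, 0, 0], 0]

```text
time_s: 14.08
tool_pos: [0.4432, 0.0037, 0.0787]
ee_rot: [152.7, 90.0, 171.3]
force: [-0.7, 0.1, -0.4]
width: 0.0705
```

```bash
python3 -c "
from h import *
W,ok,c,T,K,o=topmap('i',.38,.5,-.06,.07)
"
```

```text
t 14.0833 tcp [0.4432 0.0037 0.0787] jaw deg 108.62 width 0.0705 F [-0.7  0.1 -0.4]
table z 0.0003796214632993955
ctr 440.9 2.8 size 56.3 32.7 long axis deg 18.6 z98 0.0298 n 3153 [247. 235. 184.] mean [438.6   1.9]
```

View pics/w_i.png

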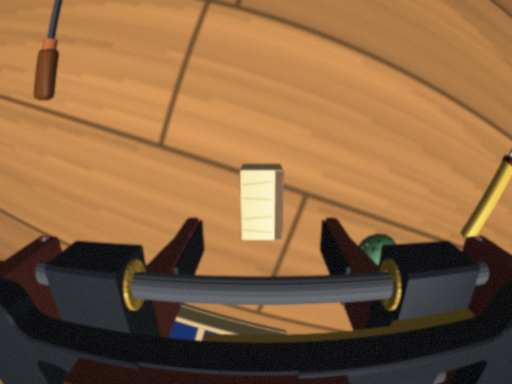

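Maple sits squarely between the jaws at (261,202). Descending.

Request:
send_rows:
  rows:
    - [0.75, [-0.2, -0.1, -2], 0]
    - [0.75, [0, 0, -2.5], 0]
    - [0.7, [0, 0, -2], 0]
    - [0.65, [0, 0, -0.7], 0]
    - [0.65, [0, 0, 0], 0]

```text
time_s: 14.55
tool_pos: [0.4391, 0.0027, 0.0046]
ee_rot: [157.0, 89.7, 175.4]
force: [0.8, -0.6, 1.1]
width: 0.0577
```

Request:
send_rows:
  rows:
    - [0.25, [0, 0, 0], 0]
    - [0.25, [0, 0, 0], 0]
    - [0.25, [0, 0, 0], 0]
    - [0.25, [0, 0, 0], 0]
    - [0.25, [0, 0, 0], 0]
  force: 15

```text
time_s: 14.97
tool_pos: [0.4412, 0.0024, 0.0079]
ee_rot: [-21.6, 89.9, -3.1]
force: [-0.2, 0.2, 3.0]
width: 0.032
```

Request:
send_rows:
  rows:
    - [0.25, [0, 0, 1], 0]
    - [0.25, [0, 0, 2.5], 0]
    - [0.25, [0, 0, 3], -0.12]
    - [0.25, [0, 0, 3], -0.12]
    - [0.25, [0.4, 1.9, 2.5], -0.12]

```text
time_s: 15.38
tool_pos: [0.4444, 0.0198, 0.1297]
ee_rot: [-37.7, 89.9, -40.2]
force: [0.7, -0.8, -0.4]
width: 0.032
```

Request:
send_rows:
  rows:
    - [0.25, [0.4, 2, 0], -0.12]
    - [0.25, [0.4, 2, 0], -0.12]
    - [0.25, [0.4, 2, 0], -0.12]
    - [0.25, [0.4, 2, 0], -0.12]
    - [0.25, [0.4, 2, 0], -0.12]

```text
time_s: 15.8
tool_pos: [0.4645, 0.1225, 0.1276]
ee_rot: [43.2, 90.0, 6.4]
force: [-0.2, 0.1, -0.7]
width: 0.032
```

Request:
send_rows:
  rows:
    - [0.25, [0.4, 2, 0], -0.12]
    - [0.25, [0.4, 2, 0], -0.12]
    - [0.25, [0.4, 2, 0], -0.12]
    - [0.25, [0.4, 2, 0], -0.12]
    - [0.25, [0.4, 2, 0], -0.12]

```text
time_s: 16.22
tool_pos: [0.4844, 0.2226, 0.1275]
ee_rot: [89.0, 90.0, 17.8]
force: [0.9, -1.1, -1.0]
width: 0.0322
```

Request:
send_rows:
  rows:
    - [0.25, [0.4, 2, 0], -0.12]
    - [0.25, [0.4, 2, 0], -0.12]
    - [0.25, [0.4, 2, 0], -0.12]
    - [0.25, [0.3, 2, 0], -0.12]
    - [0.25, [0, 0, 0], -0.05]

```text
time_s: 16.63
tool_pos: [0.4992, 0.3045, 0.127]
ee_rot: [-159.3, 89.9, 99.3]
force: [-0.1, -0.4, -0.2]
width: 0.032
```

```bash
python3 -c "
from h import *
W,ok,c,T,K,o=topmap('j',.4,.62,.24,.5)
"
```

```text
t 16.6333 tcp [0.4992 0.3045 0.127 ] jaw deg -11.4 width 0.032 F [-0.1 -0.4 -0.2]
table z 0.0005868124557407706
ctr 510.7 375.2 size 175.6 121.3 long axis deg 78.3 z98 0.0357 n 7464 [158.  73.  42.] mean [512.7 386.8]
```

View pics/w_j.png

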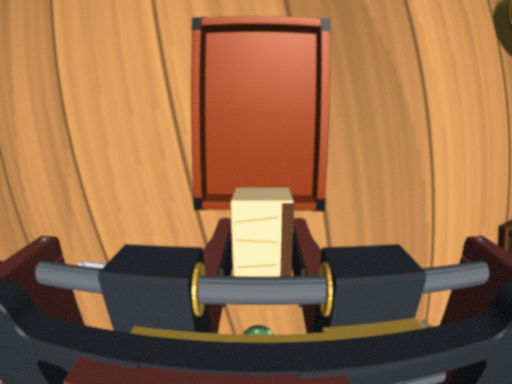

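View pics/t_j.png

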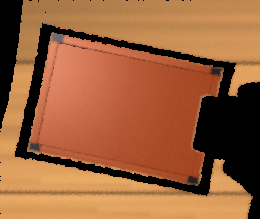

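The box is at (510.7,375.2) mm with yaw −11.6°, and the maple at (262,232) is aligned with it. I'll move in and lower.

Request:
send_rows:
  rows:
    - [0.25, [0.2, 1.7, 0], 0]
    - [0.25, [0.2, 1.7, 0], 0]
    - [0.25, [0, 0, -1], 0]
    - [0.25, [0, 0, -2], 0]
    - [0.25, [0, 0, 0], 0]

```text
time_s: 17.1
tool_pos: [0.5017, 0.3339, 0.0923]
ee_rot: [-44.2, 89.6, -145.3]
force: [-0.0, -0.2, -0.8]
width: 0.0319
```

Request:
send_rows:
  rows:
    - [0.25, [0, 0, -2.5], 0]
    - [0.25, [0, 0, -2.5], 0]
    - [0.25, [0, 0, -1.5], 0]
    - [0.25, [0, 0, -0.5], 0]
    - [0.25, [0, 0, 0], 0]

```text
time_s: 17.52
tool_pos: [0.5025, 0.3342, 0.0252]
ee_rot: [-45.3, 89.8, -146.5]
force: [0.0, -0.3, 0.6]
width: 0.032
```

Request:
send_rows:
  rows:
    - [0.25, [0, 0.2, -0.4], 0]
    - [0.25, [0, 0, -0.2], 0]
    - [0.25, [0, 0, 0], 0]

```text
time_s: 17.77
tool_pos: [0.5039, 0.3378, 0.0216]
ee_rot: [131.6, 89.9, 30.4]
force: [-0.8, -0.2, -0.9]
width: 0.032
```

Request:
send_rows:
  rows:
    - [0.25, [0, 0, -0.2], 0]
    - [0.25, [0, 0, 0], 0]

```text
time_s: 17.93
tool_pos: [0.5036, 0.3376, 0.0191]
ee_rot: [131.0, 90.0, 29.8]
force: [-0.3, 0.5, -0.5]
width: 0.0318
```

Request:
send_rows:
  rows:
    - [0.25, [0, 0, -0.1], 0]
    - [0.25, [0, 0, 0], 0]

```text
time_s: 18.1
tool_pos: [0.5034, 0.3375, 0.0177]
ee_rot: [120.6, 90.0, 19.5]
force: [-0.1, -0.8, -1.3]
width: 0.0321
```

Request:
send_rows:
  rows:
    - [0.25, [0, 0, -0.1], 0]
    - [0.25, [0, 0, 0], 0]

```text
time_s: 18.27
tool_pos: [0.5033, 0.3375, 0.0165]
ee_rot: [-44.2, 90.0, -145.4]
force: [-0.9, 0.2, -0.5]
width: 0.0317
```

Request:
send_rows:
  rows:
    - [0.25, [0, 0, -0.1], 0]
    - [0.25, [0, 0, 0], 0]

```text
time_s: 18.43
tool_pos: [0.5033, 0.3374, 0.0154]
ee_rot: [-46.5, 90.0, -147.7]
force: [0.9, 0.2, -0.6]
width: 0.0321
```

Request:
send_rows:
  rows:
    - [0.25, [0, 0, -0.1], 0]
    - [0.25, [0, 0, 0], 0]

```text
time_s: 18.6
tool_pos: [0.5033, 0.3375, 0.0144]
ee_rot: [-57.2, 90.0, -158.3]
force: [-0.5, -0.5, -1.3]
width: 0.032
```

Request:
send_rows:
  rows:
    - [0.25, [0, 0, -0.1], 0]
    - [0.25, [0, 0, 0], 0]

```text
time_s: 18.77
tool_pos: [0.5035, 0.3376, 0.014]
ee_rot: [137.4, 90.0, 36.2]
force: [-1.2, 0.5, 1.5]
width: 0.0317
```

Request:
send_rows:
  rows:
    - [0.25, [0, 0, -0.06], 0]
    - [0.25, [0, 0, 0], 0]

```text
time_s: 18.93
tool_pos: [0.5035, 0.3376, 0.0139]
ee_rot: [131.6, 90.0, 30.4]
force: [-2.3, -0.3, 4.6]
width: 0.0317
```

Request:
send_rows:
  rows:
    - [0.45, [0, 0, 0], 0]
    - [0.55, [0, 0, 0], 0]
    - [0.6, [0, 0, 0], 0]
    - [0.6, [0, 0, 0], 0]

```text
time_s: 19.27
tool_pos: [0.5032, 0.3374, 0.0126]
ee_rot: [-48.1, 90.0, -149.3]
force: [-1.1, -0.6, -0.3]
width: 0.052
```

Request:
send_rows:
  rows:
    - [0.6, [0, 0, 1], 0]
    - [0.6, [0, 0, 3], 0]
    - [0.7, [0, 0, 4], 0]
    - [0.9, [0, -1, 3], 0]
    - [0.9, [0, -4, 0], -0.04]

```text
time_s: 19.68
tool_pos: [0.5058, 0.2922, 0.1323]
ee_rot: [138.4, 89.2, 35.2]
force: [1.0, -0.6, 1.0]
width: 0.0691
```

```bash
python3 -c "
from h import *
W,ok,c,T,K,o=topmap('k',.4,.62,.24,.5)
"
```

```text
t 19.6833 tcp [0.5058 0.2922 0.1323] jaw deg -13.18 width 0.0691 F [ 1.  -0.6  1. ]
table z 0.0005469524490806232
ctr 511.0 375.5 size 175.3 121.5 long axis deg 78.4 z98 0.0358 n 7997 [150.  76.  46.] mean [510.  377.1]
ctr 503.1 337.2 size 55.9 32.5 long axis deg 78.5 z98 0.0359 n 2262 [250. 237. 182.] mean [503.4 337.6]
```

View pics/w_k.png

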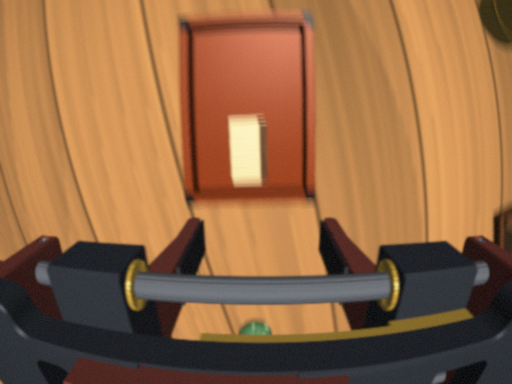

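Maple lies flat in the box at (247,150), top at 35.9 mm. Now on to the ebony.

Request:
send_rows:
  rows:
    - [0.9, [0.7, -3.3, 0.2], 0.09]
    - [0.9, [0.7, -3.3, 0], 0.09]
    - [0.9, [0.7, -3.3, 0], 0.09]
    - [0.9, [0.7, -3.3, 0], 0.09]
    - [0.9, [0.7, -3.3, 0], 0.09]

```text
time_s: 20.15
tool_pos: [0.5383, 0.1209, 0.1254]
ee_rot: [66.2, 90.0, -11.3]
force: [0.7, -0.1, 0.5]
width: 0.0791
```

Request:
send_rows:
  rows:
    - [0.9, [0.7, -3.3, 0], 0.09]
    - [0.9, [0.7, -3.3, 0], 0.09]
    - [0.9, [0.7, -3.3, 0], 0.09]
    - [0.9, [0.7, -3.3, 0], 0.09]
    - [0.9, [0.7, -3.3, 0], 0.09]

```text
time_s: 20.57
tool_pos: [0.5733, -0.0443, 0.1254]
ee_rot: [29.7, 90.0, -22.0]
force: [0.3, 0.4, 0.5]
width: 0.0787
```

Request:
send_rows:
  rows:
    - [0.9, [0.7, -3.3, 0], 0.09]
    - [0.9, [0.7, -3.3, 0], 0.09]
    - [0.9, [0.7, -3.3, 0], 0.09]
    - [0.9, [0.7, -3, 0], 0.09]
    - [0.9, [0, 0, 0], 0]

```text
time_s: 20.98
tool_pos: [0.6012, -0.177, 0.1245]
ee_rot: [-78.1, 89.9, -109.4]
force: [0.1, 0.5, 0.3]
width: 0.0789
```

```bash
python3 -c "
from h import *
W,ok,c,T,K,o=topmap('l',.43,.72,-.5,-.1)
"
```

```text
t 20.9833 tcp [ 0.6012 -0.177   0.1245] jaw deg 58.7 width 0.0789 F [0.1 0.5 0.3]
table z 0.0003241899156738448
ctr 604.4 -186.1 size 49.8 30.1 long axis deg -29.3 z98 0.0276 n 1723 [50. 39. 34.] mean [ 602.7 -184.9]
ctr 512.4 -394.7 size 171.8 115.8 long axis deg 76.6 z98 0.0249 n 2024 [205.5 193.  179. ] mean [ 499.9 -360.7]
ctr 513.2 -359.3 size 34.2 33.1 long axis deg -23.7 z98 0.0268 n 656 [113.  115.  115.5] mean [ 513.5 -355.8]
```

View pics/w_l.png

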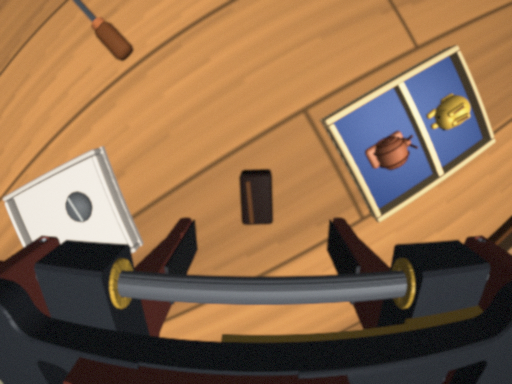

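The ebony is at (257,197), i.e. (604.4,−186.1) mm. Both carvings show well seated in the tray. Descending.

Request:
send_rows:
  rows:
    - [0.85, [0.3, -0.8, -2], 0.02]
    - [0.8, [0, 0, -3], 0]
    - [0.75, [0, 0, -2], 0]
    - [0.75, [0, 0, 0], 0]

```text
time_s: 21.37
tool_pos: [0.6015, -0.1774, 0.0493]
ee_rot: [-172.0, 89.5, 157.8]
force: [-0.1, 1.3, -0.6]
width: 0.0663
```

```bash
python3 -c "
from h import *
W,ok,c,T,K,o=topmap('m',.54,.66,-.24,-.13)
"
```

```text
t 21.3667 tcp [ 0.6015 -0.1774  0.0493] jaw deg 59.84 width 0.0663 F [-0.1  1.3 -0.6]
table z 0.00035147536146160063
ctr 604.0 -185.9 size 49.1 30.3 long axis deg -28.5 z98 0.0276 n 3052 [50. 38. 33.] mean [ 601.9 -184.3]
```

Request:
send_rows:
  rows:
    - [0.75, [0.3, -0.8, 0], 0.01]
    - [0.75, [0, 0, 0], 0]

```text
time_s: 21.58
tool_pos: [0.6088, -0.1885, 0.0576]
ee_rot: [0.9, 89.8, -28.6]
force: [0.5, -0.2, 1.1]
width: 0.0658
```

Request:
send_rows:
  rows:
    - [0.75, [0, 0, -1.5], 0]
    - [0.75, [0, 0, -1.5], 0]
    - [0.7, [0, 0, -1], 0]
    - [0.65, [0, 0, 0], 0]

```text
time_s: 21.92
tool_pos: [0.6068, -0.1873, 0.0138]
ee_rot: [-171.7, 89.9, 158.7]
force: [-0.8, 0.0, -0.7]
width: 0.0587
```

Request:
send_rows:
  rows:
    - [0.65, [-0.2, 0.1, -0.6], 0]
    - [0.65, [0, 0, 0], 0]

```text
time_s: 22.08
tool_pos: [0.6053, -0.1864, 0.0092]
ee_rot: [15.4, 90.0, -14.1]
force: [-1.1, -0.3, 0.6]
width: 0.057
```

Request:
send_rows:
  rows:
    - [0.25, [0, 0, 0], 0]
    - [0.25, [0, 0, 0], 0]
    - [0.25, [0, 0, 0], 0]
    - [0.25, [0, 0, 0], 0]
    - [0.25, [0, 0, 0], 0]
  force: 15

```text
time_s: 22.5
tool_pos: [0.6056, -0.1866, 0.0095]
ee_rot: [10.9, 90.0, -18.7]
force: [-0.5, 0.9, 1.5]
width: 0.0297
```

Request:
send_rows:
  rows:
    - [0.25, [0, 0, 1], 0]
    - [0.25, [0, 0, 3], 0]
    - [0.25, [0, 0, 4], 0]
    - [0.25, [0, 0, 4], 0]
    - [0.25, [-0.5, 3.3, 0.5], -0.07]

```text
time_s: 22.92
tool_pos: [0.6032, -0.1585, 0.144]
ee_rot: [5.7, 89.2, -28.1]
force: [1.9, 0.5, 0.5]
width: 0.0303
```

Request:
send_rows:
  rows:
    - [0.25, [-0.5, 3.3, 0], -0.07]
    - [0.25, [-0.5, 3.3, 0], -0.07]
    - [0.25, [-0.5, 3.3, 0], -0.07]
    - [0.25, [-0.5, 3.3, 0], -0.07]
    - [0.25, [-0.5, 3.3, 0], -0.07]

```text
time_s: 23.33
tool_pos: [0.5749, 0.0129, 0.1349]
ee_rot: [54.1, 90.0, 0.3]
force: [0.6, 0.3, 0.4]
width: 0.03
```

Request:
send_rows:
  rows:
    - [0.25, [-0.5, 3.3, 0], -0.07]
    - [0.25, [-0.5, 3.3, 0], -0.07]
    - [0.25, [-0.5, 3.3, 0], -0.07]
    - [0.25, [-0.5, 3.3, 0], -0.07]
    - [0.25, [-0.5, 3.3, 0], -0.07]

```text
time_s: 23.75
tool_pos: [0.5499, 0.1781, 0.135]
ee_rot: [86.6, 90.0, 12.7]
force: [0.0, -0.4, -0.1]
width: 0.0298
```

Request:
send_rows:
  rows:
    - [0.25, [-0.5, 3.3, 0], -0.07]
    - [0.25, [-0.5, 3.3, 0], -0.07]
    - [0.25, [-0.5, 3.3, 0], -0.07]
    - [0.25, [-0.5, 3.3, 0], -0.07]
    - [0.25, [-0.5, 3.3, 0], -0.07]

```text
time_s: 24.17
tool_pos: [0.5248, 0.3431, 0.1349]
ee_rot: [116.9, 90.0, 23.0]
force: [-0.4, -0.2, -1.1]
width: 0.0298
```

Request:
send_rows:
  rows:
    - [0.25, [0, 2, 0], -0.07]
    - [0.25, [0, 1.5, 0], -0.06]
    - [0.25, [0, 0, 0], 0]

```text
time_s: 24.42
tool_pos: [0.5244, 0.3794, 0.1342]
ee_rot: [-145.8, 89.9, 113.1]
force: [1.4, 0.6, -1.6]
width: 0.0297
```

```bash
python3 -c "
from h import *
W,ok,c,T,K,o=topmap('n',.4,.62,.24,.5)
"
```

```text
t 24.4167 tcp [0.5244 0.3794 0.1342] jaw deg -11.11 width 0.0297 F [ 1.4  0.6 -1.6]
table z 0.00046688547997567054
ctr 513.9 389.4 size 146.9 121.0 long axis deg 78.7 z98 0.0356 n 4352 [178.  80.  44.] mean [513.9 414.5]
```

View pics/w_n.png

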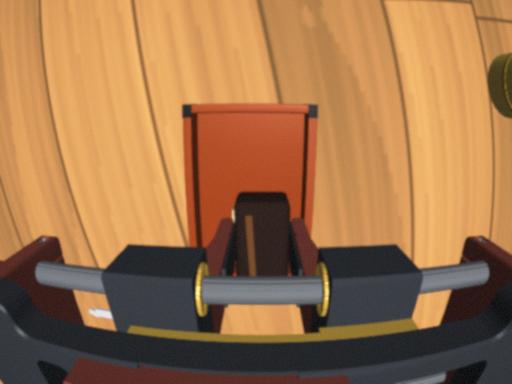

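Request:
send_rows:
  rows:
    - [0.25, [-0.3, 1.7, 0], 0]
    - [0.25, [-0.3, 1.6, 0], 0]
    - [0.25, [0, 0, 0], 0]
    - [0.25, [0, 0, -1], 0]
    - [0.25, [0, 0, 0], 0]

```text
time_s: 24.88
tool_pos: [0.5189, 0.4088, 0.1218]
ee_rot: [-34.9, 89.8, -136.0]
force: [-0.2, -0.4, -0.4]
width: 0.0299
```

Request:
send_rows:
  rows:
    - [0.25, [0, 0, -2.5], 0]
    - [0.25, [0, 0, -2.5], 0]
    - [0.25, [0, 0, -2.5], 0]
    - [0.25, [0, 0, -1], 0]
    - [0.25, [0, 0, 0], 0]

```text
time_s: 25.3
tool_pos: [0.5176, 0.4075, 0.0347]
ee_rot: [-42.2, 89.6, -143.4]
force: [-1.6, -0.1, -1.4]
width: 0.0298
```

Request:
send_rows:
  rows:
    - [0.25, [0, 0, 0], 0]

```text
time_s: 25.38
tool_pos: [0.5193, 0.4089, 0.0389]
ee_rot: [-38.9, 89.9, -140.1]
force: [0.2, 0.9, 0.0]
width: 0.0298
```

Request:
send_rows:
  rows:
    - [0.25, [0, 0.2, -1], 0]
    - [0.25, [0, 0, -0.6], 0]
    - [0.25, [0, 0, -0.3], 0]
    - [0.25, [0, 0, 0], 0]
    - [0.25, [0, 0, 0], 0]

```text
time_s: 25.8
tool_pos: [0.5193, 0.4115, 0.02]
ee_rot: [-45.1, 90.0, -146.3]
force: [0.1, 0.2, -0.9]
width: 0.0303
```

Request:
send_rows:
  rows:
    - [0.25, [0, 0, -0.1], 0]
    - [0.25, [0, 0, 0], 0]

```text
time_s: 25.97
tool_pos: [0.5195, 0.4116, 0.0194]
ee_rot: [137.0, 90.0, 35.8]
force: [0.4, 0.4, -1.3]
width: 0.0296
```

Request:
send_rows:
  rows:
    - [0.25, [0, 0, -0.1], 0]
    - [0.25, [0, 0, 0], 0]

```text
time_s: 26.13
tool_pos: [0.5194, 0.4115, 0.0181]
ee_rot: [120.3, 90.0, 19.1]
force: [0.5, 0.2, -0.3]
width: 0.0298
```

Request:
send_rows:
  rows:
    - [0.25, [0, 0, -0.1], 0]
    - [0.25, [0, 0, 0], 0]

```text
time_s: 26.3
tool_pos: [0.5193, 0.4115, 0.0169]
ee_rot: [-50.1, 90.0, -151.3]
force: [0.5, 0.6, -0.9]
width: 0.03
```

Request:
send_rows:
  rows:
    - [0.25, [0, 0, -0.1], 0]
    - [0.25, [0, 0, 0], 0]

```text
time_s: 26.47
tool_pos: [0.5193, 0.4114, 0.0158]
ee_rot: [-43.7, 90.0, -144.9]
force: [-1.1, 0.6, -1.3]
width: 0.0296
```

Request:
send_rows:
  rows:
    - [0.25, [0, 0, -0.1], 0]
    - [0.25, [0, 0, 0], 0]

```text
time_s: 26.63
tool_pos: [0.5195, 0.4116, 0.0155]
ee_rot: [135.8, 90.0, 34.6]
force: [-1.3, -0.8, 1.1]
width: 0.0299
```

Request:
send_rows:
  rows:
    - [0.25, [0, 0, -0.05], 0]
    - [0.25, [0, 0, 0], 0]

```text
time_s: 26.8
tool_pos: [0.5195, 0.4116, 0.0155]
ee_rot: [137.9, 90.0, 36.7]
force: [-2.3, -0.9, 5.3]
width: 0.0297
```

Contact. I'll release, rise and go to the stone.

Request:
send_rows:
  rows:
    - [0.45, [0, 0, 0], 0]
    - [0.55, [0, 0, 0], 0]
    - [0.6, [0, 0, 0], 0]
    - [0.6, [0, 0, 0], 0]

```text
time_s: 27.13
tool_pos: [0.5193, 0.4114, 0.014]
ee_rot: [-42.7, 90.0, -143.8]
force: [0.5, 0.7, 0.1]
width: 0.0516
```

Request:
send_rows:
  rows:
    - [0.6, [0, 0, 1], 0]
    - [0.6, [0, 0, 3], 0]
    - [0.7, [0, 0, 4], 0]
    - [0.9, [-0.3, -2, 2], 0]
    - [0.9, [-0.9, -3.5, 0], -0.03]

```text
time_s: 27.55
tool_pos: [0.5098, 0.3596, 0.1223]
ee_rot: [138.5, 89.3, 35.8]
force: [1.4, -0.2, 2.3]
width: 0.069
```

Request:
send_rows:
  rows:
    - [0.9, [-0.5, -3.5, 0], 0]
    - [0.9, [-0.5, -3, 0], 0]
    - [0.9, [0, 0, 0], 0]

```text
time_s: 27.8
tool_pos: [0.4972, 0.2873, 0.1157]
ee_rot: [38.8, 89.9, -64.3]
force: [-0.5, 0.7, -0.2]
width: 0.0791
```

```bash
python3 -c "
from h import *
W,ok,c,T,K,o=topmap('o',.4,.62,.24,.5)
"
```

```text
t 27.8 tcp [0.4972 0.2873 0.1157] jaw deg -13.08 width 0.0791 F [-0.5  0.7 -0.2]
table z 0.0005306007958727765
ctr 510.1 373.7 size 172.3 121.1 long axis deg 78.2 z98 0.0357 n 8357 [134.  62.  31.] mean [507.9 369.3]
ctr 519.1 412.0 size 50.2 30.2 long axis deg 79.5 z98 0.0339 n 2096 [89. 74. 68.] mean [518.8 410.2]
ctr 503.2 337.3 size 56.7 32.5 long axis deg 78.1 z98 0.0358 n 2636 [251. 239. 186.] mean [503.4 337.8]
```

View pics/w_o.png

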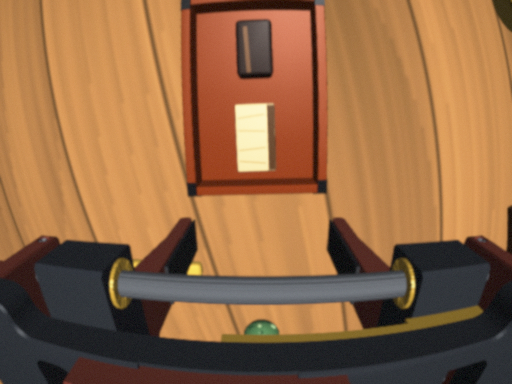

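Both offcuts lie flat in the box, ebony at (254,47) and maple at (254,137), with a clear gap between them. Stone next.

Request:
send_rows:
  rows:
    - [0.9, [-0.8, -3.6, 0], 0]
    - [0.9, [-0.8, -3.6, 0], 0]
    - [1, [-0.8, -3.6, 0], 0]
    - [1, [-0.8, -3.6, 0], 0]
    - [1, [-0.8, -2.6, 0], 0]

```text
time_s: 28.27
tool_pos: [0.4573, 0.1203, 0.1151]
ee_rot: [97.1, 89.9, -5.8]
force: [0.5, -0.4, 0.4]
width: 0.0873
```

Request:
send_rows:
  rows:
    - [1, [0, 0, -1], 0]
    - [1, [0, 0, -2], 0]
    - [1, [0, 0, -1], 0]
    - [1, [0, 0, 0], 0]

```text
time_s: 28.6
tool_pos: [0.4561, 0.1222, 0.0718]
ee_rot: [-72.7, 89.7, -175.5]
force: [0.6, -1.1, -0.9]
width: 0.088
```

```bash
python3 -c "
from h import *
W,ok,c,T,K,o=topmap('p',.4,.52,.05,.2,zmin=.006)
"
```

```text
t 28.6 tcp [0.4561 0.1222 0.0718] jaw deg -12.85 width 0.088 F [ 0.6 -1.1 -0.9]
table z 0.0003140218924705951
ctr 457.4 118.7 size 41.4 41.3 long axis deg 55.9 z98 0.0268 n 2190 [ 79. 116.  75.] mean [457.8 121.5]
```

View pics/w_p.png

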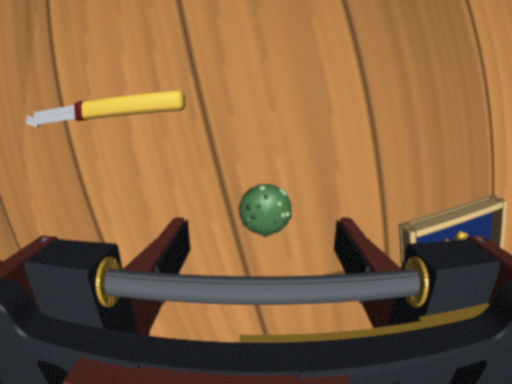

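The stone is centred at (265,210), i.e. (457.4,118.7) mm. Descending low so that the pads meet its widest part.

Request:
send_rows:
  rows:
    - [1, [0.1, -0.3, -2], 0]
    - [0.9, [0, 0, -2.5], 0]
    - [0.9, [0, 0, -1.5], 0]
    - [0.9, [0, 0, 0], 0]
    - [0.9, [0, 0, 0], 0]

```text
time_s: 29.07
tool_pos: [0.4583, 0.1191, 0.0148]
ee_rot: [-76.3, 89.9, -179.1]
force: [-0.5, 0.9, 0.6]
width: 0.0789
```

Request:
send_rows:
  rows:
    - [0.8, [0, 0, -0.4], 0]
    - [0.8, [0, 0, 0], 0]
    - [0.8, [0, 0, 0], 0]

```text
time_s: 29.32
tool_pos: [0.4591, 0.1188, 0.0117]
ee_rot: [113.0, 89.9, 10.1]
force: [-0.6, 0.5, 0.3]
width: 0.0704
```

Request:
send_rows:
  rows:
    - [0.8, [-0.1, 0, -0.6], 0]
    - [0.8, [0, 0, 0], 0]
    - [0.8, [0, 0, 0], 0]

```text
time_s: 29.57
tool_pos: [0.4571, 0.1184, 0.0043]
ee_rot: [-67.5, 90.0, -170.4]
force: [0.1, -1.1, -0.1]
width: 0.0704
```

Request:
send_rows:
  rows:
    - [0.35, [0, 0, -0.1], 0]
    - [0.35, [0, 0, 0], 0]
    - [0.35, [0, 0, 0], 0]
    - [0.35, [0, 0, 0], 0]
    - [0.35, [0, 0, 0], 0]
  force: 15

```text
time_s: 29.98
tool_pos: [0.4575, 0.1185, 0.0036]
ee_rot: [115.2, 90.0, 12.4]
force: [-0.5, 1.6, 0.7]
width: 0.0412
```

Request:
send_rows:
  rows:
    - [0.35, [0, 0, 0], 0]
    - [0.35, [0, 0, 0], 0]

```text
time_s: 30.15
tool_pos: [0.4574, 0.1185, 0.0036]
ee_rot: [101.1, 90.0, -1.8]
force: [-0.9, -0.6, -0.7]
width: 0.0407
```

Gripped at 41 mm. I'll raise the grip force and lift slowly.

Request:
send_rows:
  rows:
    - [0.35, [0, 0, 0], 0]
    - [0.35, [0, 0, 0.3], 0]
    - [0.35, [0, 0, 1], 0]
    - [0.35, [0, 0, 1], 0]
    - [0.35, [0, 0, 0], 0]
  force: 25

```text
time_s: 30.57
tool_pos: [0.459, 0.1188, 0.0297]
ee_rot: [114.0, 89.7, 11.1]
force: [0.4, 0.9, 0.3]
width: 0.0406
```

```bash
python3 -c "
from h import *
W,ok,c,T,K,o=topmap('q',.4,.52,.05,.2,zmin=.006)
"
```

```text
t 30.5667 tcp [0.459  0.1188 0.0297] jaw deg -12.89 width 0.0406 F [0.4 0.9 0.3]
table z 0.000352142755638829
ctr 456.2 121.9 size 55.5 39.2 long axis deg -32.1 z98 0.0578 n 5159 [ 81. 117.  77.] mean [459.8 123.8]
```

View pics/w_q.png

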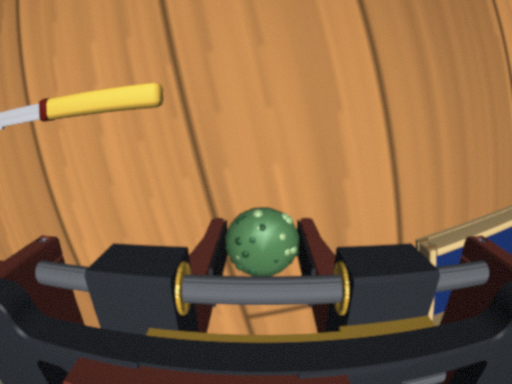

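The stone is held firmly at (263,240). I'll carry it to the dish.

Request:
send_rows:
  rows:
    - [0.35, [0, 0, 2], 0]
    - [0.35, [0, 0, 3], 0]
    - [0.35, [0, -1, 3], 0]
    - [0.35, [0.2, -2, 2], 0]
    - [0.35, [0.3, -3, 0], 0]

```text
time_s: 31.03
tool_pos: [0.4645, 0.0595, 0.1323]
ee_rot: [111.6, 89.5, 8.8]
force: [0.9, 0.2, -0.6]
width: 0.0403
```

Request:
send_rows:
  rows:
    - [0.35, [0.3, -3, 0], 0]
    - [0.35, [0.3, -3, 0], 0]
    - [0.35, [0.3, -3, 0], 0]
    - [0.35, [0.3, -3, 0], 0]
    - [0.35, [0.3, -3, 0], 0]

```text
time_s: 31.45
tool_pos: [0.4773, -0.093, 0.1266]
ee_rot: [96.9, 90.0, -6.0]
force: [0.1, 0.2, -2.0]
width: 0.0408
```

Request:
send_rows:
  rows:
    - [0.35, [0.3, -3, 0], 0]
    - [0.35, [0.3, -3, 0], 0]
    - [0.35, [0.3, -3, 0], 0]
    - [0.35, [0.3, -3, 0], 0]
    - [0.35, [0.3, -3, 0], 0]

```text
time_s: 31.87
tool_pos: [0.4923, -0.2431, 0.1265]
ee_rot: [112.3, 90.0, 9.4]
force: [0.5, -0.3, -0.9]
width: 0.0404
```

Request:
send_rows:
  rows:
    - [0.35, [0.3, -3.3, 0], 0]
    - [0.35, [0.3, -3.3, 0], 0]
    - [0.35, [0.3, -3.3, 0], 0]
    - [0.35, [0, -3.3, 0], 0]
    - [0.35, [0, -3, 0], 0]

```text
time_s: 32.28
tool_pos: [0.5011, -0.4054, 0.1261]
ee_rot: [-91.5, 90.0, 165.6]
force: [-0.5, -0.8, -0.1]
width: 0.0409
```

Request:
send_rows:
  rows:
    - [0.35, [0, 0, 0], 0]
    - [0.35, [0, 0, 0], 0]

```text
time_s: 32.45
tool_pos: [0.5007, -0.4047, 0.1255]
ee_rot: [-123.2, 89.9, 133.8]
force: [0.5, 0.0, -0.6]
width: 0.0402
```

```bash
python3 -c "
from h import *
W,ok,c,T,K,o=topmap('r',.42,.62,-.5,-.28)
"
```

```text
t 32.45 tcp [ 0.5007 -0.4047  0.1255] jaw deg -13.03 width 0.0402 F [ 0.5  0.  -0.6]
table z 0.0005551844877095813
ctr 514.7 -387.2 size 153.8 116.4 long axis deg 77.0 z98 0.0254 n 3216 [194. 182. 169.] mean [ 524.6 -362.9]
ctr 512.3 -361.0 size 35.3 35.2 long axis deg 37.4 z98 0.0270 n 1189 [105. 107. 108.] mean [ 512.5 -360.3]
```

View pics/w_r.png

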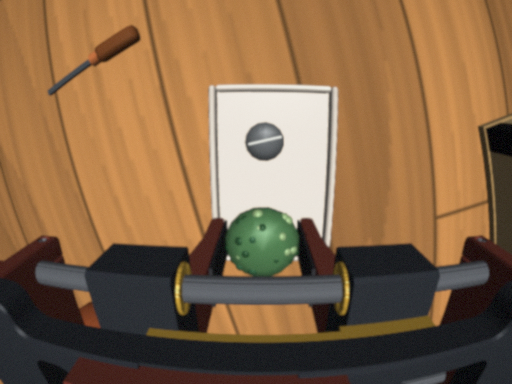

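The pebble is undisturbed at (264,141) and the stone at (263,240) is aligned with the dish. Moving to the free end and lowering.

Request:
send_rows:
  rows:
    - [0.35, [0.1, -1.5, 0], 0]
    - [0.35, [0.1, -1.5, 0], 0]
    - [0.35, [0, 0, 0], 0]
    - [0.35, [0, 0, -1], 0]
    - [0.35, [0, 0, -2], 0]

```text
time_s: 32.92
tool_pos: [0.505, -0.4331, 0.0994]
ee_rot: [64.8, 89.7, -38.0]
force: [-0.9, -0.7, 0.0]
width: 0.041
```

Request:
send_rows:
  rows:
    - [0.35, [0, 0, -2.5], 0]
    - [0.35, [0, 0, -2.5], 0]
    - [0.35, [0, 0, -1.5], 0]
    - [0.35, [0, 0, 0], 0]
    - [0.35, [0, 0, 0], 0]

```text
time_s: 33.33
tool_pos: [0.503, -0.4315, 0.0302]
ee_rot: [-127.4, 89.8, 129.8]
force: [0.7, 0.5, -0.2]
width: 0.0412
```

Request:
send_rows:
  rows:
    - [0.35, [0, 0, -0.8], 0]
    - [0.35, [0, 0, -0.4], 0]
    - [0.35, [0, 0, 0], 0]
    - [0.35, [0, 0, 0], 0]

```text
time_s: 33.67
tool_pos: [0.5035, -0.4336, 0.02]
ee_rot: [61.6, 90.0, -41.3]
force: [-0.6, 0.3, 0.1]
width: 0.0404
```

Request:
send_rows:
  rows:
    - [0.35, [0, 0, -0.3], 0]
    - [0.35, [0, 0, 0], 0]

```text
time_s: 33.83
tool_pos: [0.5034, -0.4336, 0.0165]
ee_rot: [63.4, 90.0, -39.5]
force: [-0.4, -0.0, -1.3]
width: 0.0403
```

Request:
send_rows:
  rows:
    - [0.35, [0, 0, -0.1], 0]
    - [0.35, [0, 0, 0], 0]

```text
time_s: 34.0
tool_pos: [0.5033, -0.4335, 0.0154]
ee_rot: [-124.9, 90.0, 132.2]
force: [-0.7, -0.6, -0.2]
width: 0.0407
```

Request:
send_rows:
  rows:
    - [0.35, [0, 0, -0.1], 0]
    - [0.35, [0, 0, 0], 0]

```text
time_s: 34.17
tool_pos: [0.5033, -0.4335, 0.0144]
ee_rot: [-115.7, 90.0, 141.4]
force: [-0.5, 0.1, -0.1]
width: 0.0405
```

Request:
send_rows:
  rows:
    - [0.35, [0, 0, -0.2], 0]
    - [0.35, [0, 0, 0], 0]

```text
time_s: 34.33
tool_pos: [0.5032, -0.4334, 0.0121]
ee_rot: [-123.5, 90.0, 133.6]
force: [0.8, 0.1, -0.0]
width: 0.0409
```

Request:
send_rows:
  rows:
    - [0.35, [0, 0, -0.1], 0]
    - [0.35, [0, 0, 0], 0]

```text
time_s: 34.5
tool_pos: [0.5033, -0.4334, 0.0112]
ee_rot: [-117.7, 90.0, 139.4]
force: [-0.0, -0.1, -1.5]
width: 0.0409
```

Request:
send_rows:
  rows:
    - [0.35, [0, 0, -0.1], 0]
    - [0.35, [0, 0, 0], 0]

```text
time_s: 34.67
tool_pos: [0.5033, -0.4335, 0.0103]
ee_rot: [-116.7, 90.0, 140.4]
force: [-0.3, 0.5, -1.6]
width: 0.0408
```

Request:
send_rows:
  rows:
    - [0.35, [0, 0, -0.06], 0]
    - [0.35, [0, 0, 0], 0]

```text
time_s: 34.83
tool_pos: [0.5033, -0.4335, 0.0098]
ee_rot: [-110.8, 90.0, 146.3]
force: [0.2, -0.9, -0.5]
width: 0.0404
```

Request:
send_rows:
  rows:
    - [0.35, [0, 0, -0.06], 0]
    - [0.35, [0, 0, 0], 0]

```text
time_s: 35.0
tool_pos: [0.5034, -0.4335, 0.0097]
ee_rot: [48.9, 90.0, -54.0]
force: [-0.3, -0.1, 1.1]
width: 0.0406
```

Request:
send_rows:
  rows:
    - [0.35, [0, 0, -0.06], 0]
    - [0.35, [0, 0, 0], 0]

```text
time_s: 35.17
tool_pos: [0.5034, -0.4336, 0.0096]
ee_rot: [53.4, 90.0, -49.5]
force: [-1.5, 3.1, 4.1]
width: 0.0405
```

Contact. Releasing gently and rising.

Request:
send_rows:
  rows:
    - [0.55, [0, 0, 0], 0]
    - [0.65, [0, 0, 0], 0]
    - [0.68, [0, 0, 0], 0]
    - [0.68, [0, 0, 0], 0]

```text
time_s: 35.5
tool_pos: [0.5033, -0.4334, 0.0083]
ee_rot: [-128.3, 90.0, 128.8]
force: [0.2, 0.4, -0.3]
width: 0.0592
```

Request:
send_rows:
  rows:
    - [0.68, [0, 0, 1], 0]
    - [0.68, [0, 0, 3], 0]
    - [0.7, [0, 0, 4], 0]
    - [0.8, [-0.5, -1, 4], 0]
    - [0.8, [-2, -3, 3], 0]

```text
time_s: 35.92
tool_pos: [0.4834, -0.4682, 0.1612]
ee_rot: [75.0, 89.7, -27.6]
force: [0.9, -1.0, 1.5]
width: 0.0692
```

Request:
send_rows:
  rows:
    - [0.8, [-2, -3, 2], 0]
    - [0.8, [0, 0, 0], 0]
    - [0.8, [0, 0, 0], 0]

```text
time_s: 36.17
tool_pos: [0.4599, -0.5021, 0.178]
ee_rot: [52.7, 89.8, -50.4]
force: [0.5, 0.8, -0.4]
width: 0.0702
```

```bash
python3 -c "
from h import *
W,ok,c,T,K,o=topmap('s',.42,.62,-.5,-.28)
f=arm.grab_frame('scene')['frame'];cv2.imwrite('pics/sc2.png',cv2.resize(f[110:310,160:440,::-1],None,fx=2.8,fy=2.8))
f=arm.grab_frame('side')['frame'];cv2.imwrite('pics/sd2.png',cv2.resize(f[130:370,180:400,::-1],None,fx=2.5,fy=2.5))
"
```

```text
t 36.1667 tcp [ 0.4599 -0.5021  0.178 ] jaw deg -13.06 width 0.0702 F [ 0.5  0.8 -0.4]
table z 0.000631868128948998
ctr 512.7 -394.8 size 169.9 117.0 long axis deg 76.8 z98 0.0254 n 3197 [190. 178. 166.] mean [ 514.9 -395.8]
ctr 512.6 -361.2 size 35.2 35.1 long axis deg 31.2 z98 0.0272 n 815 [109. 112. 112.] mean [ 511.7 -362.8]
ctr 503.7 -433.1 size 42.0 39.9 long axis deg 32.0 z98 0.0329 n 1187 [ 84. 122.  83.] mean [ 502.5 -433.5]
```

View pics/w_s.png

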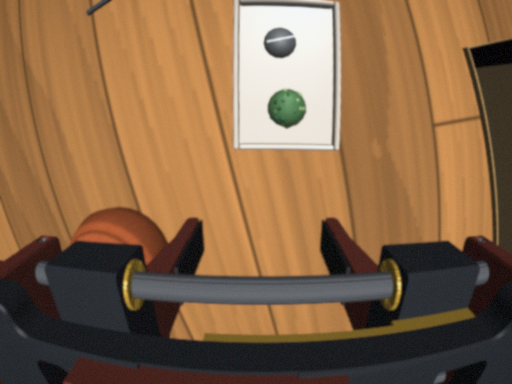

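View pics/sc2.png

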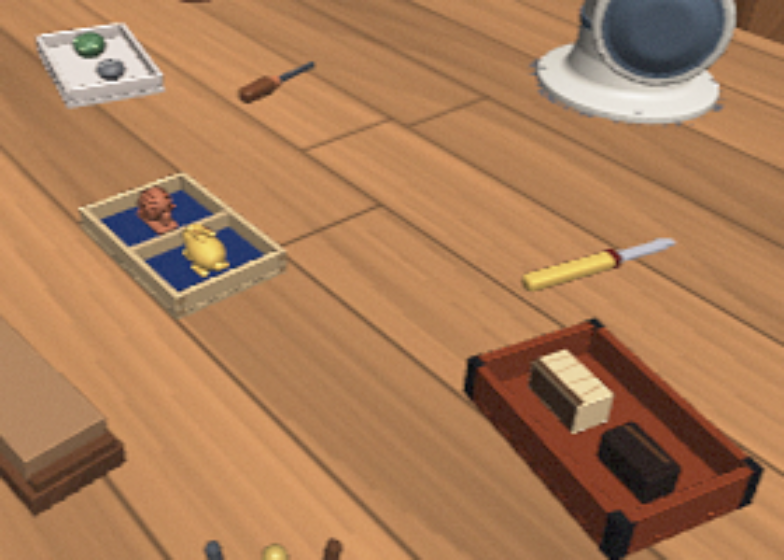

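View pics/sd2.png

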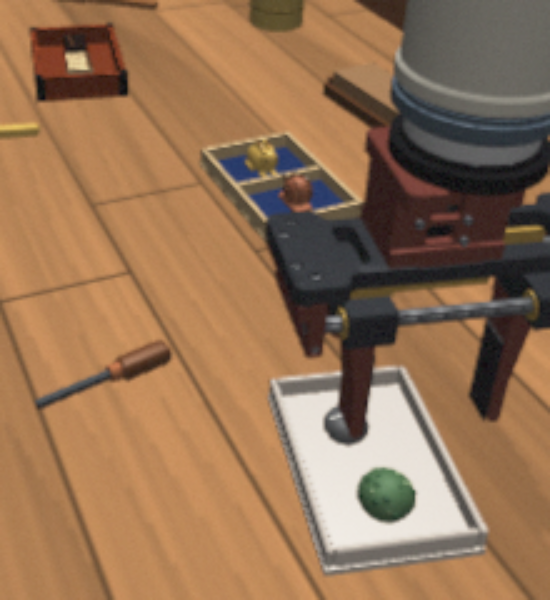

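Everything is in place: the stone at (287,107) and the pebble at (280,42) in the wrist view, with the carvings upright and the offcuts flat in the scene view. Nothing is touching the gripper. Handing in.

```bash
python3 -c "
from rig import arm
print(arm.hand_in())"
```

```text
the job is handed in; nothing more can be done
None
```

I placed all five pieces as asked and handed the job in at about 36 s, well under the 122 s limit. I worked in the order given: snail, rabbit, maple, ebony, stone. Each piece was lowered in small steps until light contact (about 4–8 N at the wrist) before release.

The last camera views before hand-in showed:
- **Carvings:** the snail and rabbit stand upright, one in each compartment of the tray.
- **Offcuts:** maple and ebony both lie flat on the bottom of the cedar box, about 2 cm apart. Their tops were measured at 36 mm and 34 mm.
- **Stone and pebble:** the stone rests flat in the dish at about (504, −433) mm. The pebble was at (512.6, −361.2) mm afterwards, against (512.3, −361.0) mm just before the stone was set down, so it did not move within what I can measure.

No check failed. The two fixed cameras disagreed by about 6 mm in x, so I took positions from the wrist camera instead. Wrist depth also read heights 1–2 mm too high.

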